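# Put a bearing away in its latched case

### The arm

A 6-joint arm with a two-finger parallel gripper is mounted at the origin on a cart in front of the work surface, level with it; the furniture and walls round the work are solid. World frame = base frame: x ahead of the robot, y to its left, z up, the work surface at z = 0. Lengths are in m, angles in degrees, forces in N, time in s.
With the tool pointing down it reaches from about 0.375 to 0.9 m from the base axis. Payload 3.1 kg.
Tool frame: the origin (TCP) lies midway between the tips of the shut fingers; the grasp point (between the pads) lies 19 mm behind it; x points along the fingers, y is the direction in which the jaws open and shut, and the axes are right-handed (so a half turn about x gives the same grasp; the last joint's range is limited). The gripper opens to 87 mm and grips with 3 to 60 N. Pads are 19 mm wide; open, the fingers measure 117 mm over their backs; the gripper's body (75 mm by 190 mm) begins 51 mm behind the grasp point.
Start: joints at [64.945, 30.224, 82.088, -0, 67.689, -10.227], TCP at [0.16, 0.604, 0.223] pointing down, gripper open.
Joint ranges: [-176.69, 176.69], [-43.24, 126.21], [12.49, 139.97], [-82, 262], [0, 151.66], [-163.58, 163.58]. Speed limits (degrees/s): [159.86, 159.86, 180, 180, 180, 180].

### API

Orientations are given as a 3x3 rotation matrix whose columns are the frame's x, y, z axes.
In Python, from rig import bot gives the robot as it stands.
- The arm moves only by the tool play_rows, never from a script. Its argument "motion" is a list of rows, each a list of 3 entries, a list of its own where there are three numbers: the shift along the tool's x, y, z in mm, then the turn, a rotation vector about the tool's x, y, z in degrees, then the opening, from 0 (shut) to 1 (fully open). A call has 1 to 8 rows; each row is the pose to reach, as a shift and turn from the pose commanded when the call began, along the tool's axes at that moment; what a row does not reach only later rows make up. A row lasts 1/10 s, in which the tool goes at most 50 mm and 8.59 degrees, less where a joint would pass 70% of its speed; a pose out of reach is approached as far as the arm can. A call with a gripper value outside its range is refused whole. The fingers move at their own pace and stop on an object; the grip force is fixed at half the most. Time passes only in rows, so rows that repeat a pose let the fingers close. It gives the time, the measured TCP pose, the force and the opening at its end, in the units of the state.
- bot.read_state(): the state, without advancing time (a new reading comes with each control period).
- bot.capture(name): name is "side" or "top"; returns a dict with "img" (400x640x3 uint8, blue, green, red), "mtx" (3x3 intrinsics, pixels), "k1" (the pictures are not rectified: a ray, as slopes to the right and down, at radius r is drawn at 1 + k1 r^2 times it, then the intrinsics apply), "rvec" (rotation vector, rad) and "tvec" (3), from world to camera coordinates, as OpenCV has them. Camera axes: x right, y down, z forward; pixel columns grow to the right and rows downward; lengths in m; the calibration is good to about 2 mm. A picture is of the moment at which its call begins. There is no depth.
- bot.hand_in(): hands the job in, once; it reports no verdict.
The state is a dict: "time_s": time; "joint_positions": joint angles; "qvel": joint speeds; "tau": joint torques, N m; "position": TCP position; "tcp_rot": TCP orientation; "force": force on the tool from outside, world axes, zero at the start; "moment": the same for the moment, N m; "opening": opening from 0.0 (shut) to 1.0 (fully open).
Only numpy, scipy, OpenCV 4.12 (cv2) and the standard library are available. Lean on these libraries where they do the work, as an engineer would, in place of code of your own. Each camera call takes 0.05 s, during which the arm holds its last target.

### The job

Put the clean ball bearing away in its dust case: press the red thumb latch until the sprung lid pops right open, seat the bearing flat over the spigot inside and let go of it, then push the lid down until the latch snaps and holds it shut. The case is plastic and the latch has play, so work by feel: never load the case with more than 30 N, be it by pushing or by dropping the bearing onto it, and leave the other things on the bench where they lie.

Things in the scene. Friction and masses are not known exactly. Their poses are not given: they have to be found in the camera images.
- case: Bearing case, fixed to the bench: dark tray 112 (x) x 122 (y) x 20 mm, walls 3 mm, light grey lid with a clear window, red latch in front. Origin: underside centre at bench level; +x to the hinge, -x to the latch, z up. Shut it is 39 mm high. The hinge line is parallel to y at x = +57.5, z = 20 mm. Beside a seated bearing fingers have 31 mm in y inside the tray, whose rim is 19.5 mm high.
- hub (a point): Centre of the flat round seat (39 mm across) in the tray, at x = -3, y = 0 of the case and 16 mm above the bench: the bearing's underside belongs here (its top is then 31 mm up). A white spigot 21 mm across with a 2 mm chamfered nose rises 9.5 mm from it. Axes as the case.
- thumb_pad (a point): Crown of the red rounded thumb rest (30 mm wide) on the latch paddle: at rest 29 mm above the bench and 89 mm in front (-x) of the case's origin. Pushed down it first has 0 to 6 mm of free play (about 1 N; other each time, cannot be measured), then 5 mm against the hook's spring (2 to 6 N) until the lid is let go, and at once after that a hard stop. The dark hook stands 20 mm behind it.
- lid_front (a point): Point on the lid's flat outer face, mid-width, 18 mm from its front edge and 95 mm along the lid from the hinge line; the face lies 18.5 mm outside the hinge line. With the lid shut it is at x = -37.5, z = 38.5 mm of the case. Its z axis points out of the face: up when shut, to the case's +x when open.
- case_lid (a joint): Lid angle, rad: 0 shut, 1.70 fully open (7 degrees past upright, its top edge then about 135 mm above the bench). A spring opens it and keeps it open (under 2 N at lid_front), so it has to be swung over from behind by its outer face; over the last 10 mm the hook resists with 5 to 10 N at lid_front, snaps over when the lid is right down, and a rubbery stop follows within 1 mm.
- case_hook (a joint): Angle of the dark hook in front of the lid (26 mm wide, top 45 mm above the bench), rad: 0 at home over the lid's catch, about 0.19 where it lets the lid go, 0.21 at its stop. The closing lid pushes it aside; it springs back to 0 when it has caught.
- bearing_centre (a point): Ball bearing, bright steel, 52 mm outside diameter, 25 mm bore (23.4 mm clear), 15 mm high, 0.10 to 0.17 kg, lying flat on the bench at the start. The point is its centre, half-way up (7.5 mm above its underside); z is its axis.
- pinion: Bystander: steel spur gear, 60 mm across, 28 mm high; origin at its underside centre.
- sensor: Bystander: black speed sensor with an orange band and brass tip, 22 x 84 x 20 mm, long along its y; origin at its underside centre.
Mind the look-alikes: they are no part of the job. What is meant by the part that bears bearing_centre is not green, orange or turquoise, and is the larger of those in its own colour.

How it is judged (in metres and radians):
On the way, in this order (a step that is already met when the one before it is completed fails the run):
1. the thumb latch is pressed and draws the hook back (value of joint case_hook above 0.12 rad).
2. the lid has popped open (value of joint case_lid above 1.5 rad), for 0.2 s.
3. the bearing sits flat on the spigot, let go, with the lid still open (horizontal distance between bearing_centre and hub below 0.0035 m and z of bearing_centre in the frame of hub below 0.0095 m and angle between bearing_centre's own z axis and vertical below 0.06 rad and contact force between the fingers and bearing below 0.1 N and value of joint case_lid above 1.2 rad), for 0.2 s.
At the end, for the whole second after the job is handed in: The bearing lies flat on the seat round the spigot (centre within 3.5 mm, height within 2 mm), at rest; the lid is shut (under 0.03 rad) and held by the hook, which is home again (under 0.06 rad) (value of joint case_lid below 0.03 rad and value of joint case_hook below 0.06 rad and horizontal distance between bearing_centre and hub below 0.0035 m and z of bearing_centre in the frame of hub below 0.0095 m and angle between bearing_centre's own z axis and vertical below 0.06 rad and linear speed of bearing below 0.02 m/s); the robot touches nothing.
It fails at once if more than 30 N is put on the case, its lid or its latch, by the robot or through the bearing (contact force between case and anything else above 30 N).
It fails at once if the gear or the speed sensor is moved more than 15 mm (distance of any of pinion, sensor from where it was at the start of the episode above 0.015 m).
It also fails if it takes over 72 s, if anything falls off the work surface, if the arm or the gripper's body presses on something with over 40 N, if the wrist force passes 120 N, or if a joint passes its speed limit or range.

## Working session

There is one attempt and no reset: what is moved stays moved. The work goes in short steps, Python scripts to look and compute and a tool call to move; the robot and the scene stay as the last step left them, time stands still between calls to the robot, and variables do not carry over. Pictures are saved under pics/ and viewed, and the job is handed in when it is done.

Besides the shell and the picture viewer there is one more tool, called after "Emit:" as name(argument=value, ...) on one line, values as JSON. play_rows: Moves the arm, as the interface text tells. Its arguments: {"type":"object","properties":{"motion":{"type":"array"}},"required":["motion"]}

```bash
ls; mkdir -p pics; python3 - <<'E'
from rig import bot
import cv2
s=bot.read_state(); print({k:s[k] for k in s})
for n in ("side","top"):
    c=bot.capture(n); cv2.imwrite(f"pics/{n}0.png",c["img"]); print(n,c["mtx"],c["k1"],c["rvec"],c["tvec"])
E
```

```text
pics
{'time_s': 0.0, 'joint_positions': array([ 6.49439072e+01,  3.02784795e+01,  8.21553146e+01, -2.28538744e-03,
        6.76878467e+01, -1.02263685e+01]), 'qvel': array([ 0.04935711, -0.04752778, -0.05122538,  0.03472089, -0.08632173,
        0.08334613]), 'tau': array([-1.32309215e-03, -4.40044749e+01, -1.76591331e+01,  6.29846100e-02,
        5.83865948e-02, -1.59044484e-04]), 'position': array([0.15963113, 0.60352852, 0.22158279]), 'tcp_rot': array([[-8.65685717e-04,  2.55931715e-01,  9.66694475e-01],
       [-1.93886643e-03,  9.66692591e-01, -2.55932952e-01],
       [-9.99997746e-01, -2.09584896e-03, -3.40634560e-04]]), 'force': array([-0.14866628,  0.4060046 , -0.37619651]), 'moment': array([-0.02812391,  0.00434319,  0.01566011]), 'opening': 1.0020685020073772}
side [[513.600257     0.         315.36315594]
 [  0.         513.600257   203.2508903 ]
 [  0.           0.           1.        ]] -0.1568889126375946 [ 2.40725823 -1.05363335  0.29790657] [-0.30386582  0.36852915  0.94154842]
top [[478.57084539   0.         325.27722718]
 [  0.         478.57084539 210.52983454]
 [  0.           0.           1.        ]] -0.002143050767304098 [ 2.12168836 -2.10605248  0.16448659] [0.06942228 0.50316317 1.27419749]
```

View pics/side0.png

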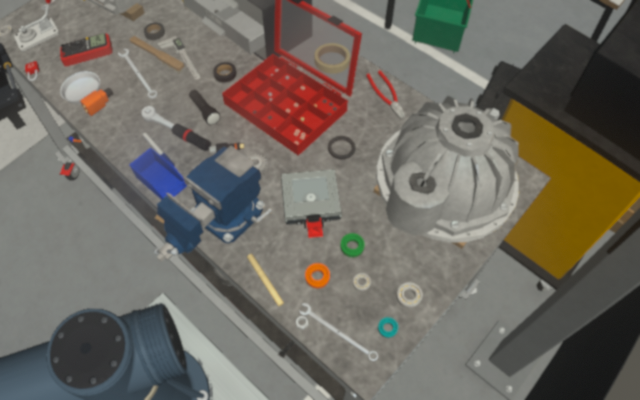

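View pics/top0.png

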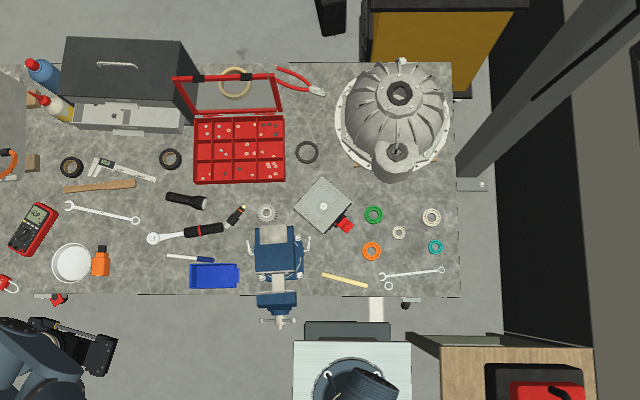

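The top view shows the case at about (323,205) with its red latch at (346,226). The ring candidates are green (373,214), orange (372,251), turquoise (435,247), small steel (399,232) and large steel (432,217). The large steel ring fits, as the bigger of the two in its own colour. I'll confirm it in an enlarged crop.

```bash
cat > h.py <<'E'
import numpy as np, cv2
from scipy.spatial.transform import Rotation as R
def proj(c,P):
    P=np.atleast_2d(np.asarray(P,float))
    d=np.array([c["k1"],0,0,0,0],float)
    return cv2.projectPoints(P,np.array(c["rvec"],float),np.array(c["tvec"],float),np.array(c["mtx"],float),d)[0][:,0]
def unproj(c,uv,z):
    uv=np.atleast_2d(np.asarray(uv,float))
    n=cv2.undistortPoints(uv[:,None],np.array(c["mtx"],float),np.array([c["k1"],0,0,0,0],float))[:,0]
    Rm=cv2.Rodrigues(np.array(c["rvec"],float))[0]; t=np.array(c["tvec"],float).ravel()
    C=-Rm.T@t; D=np.c_[n,np.ones(len(n))]@Rm
    z=np.broadcast_to(z,(len(n),))
    return C+D*((z-C[2])/D[:,2])[:,None]
def crop(c,u,v,w,h,s,name):
    im=c["img"][max(0,v-h//2):v+h//2,max(0,u-w//2):u+w//2]
    cv2.imwrite("pics/"+name,cv2.resize(im,None,fx=s,fy=s,interpolation=cv2.INTER_CUBIC))
E
python3 - <<'E'
from rig import bot
from h import *
import pickle
t=bot.capture("top"); s=bot.capture("side"); pickle.dump((t,s),open("c0.pkl","wb"))
crop(t,370,220,180,130,4,"topc.png"); crop(s,350,250,180,150,4,"sidec.png")
print(unproj(t,[[432,217],[399,232],[323,205],[346,226],[267,212]],[.015,.01,.0385,.029,.028]))
E
```

```text
[[ 0.49153614 -0.22559846  0.015     ]
 [ 0.44922839 -0.1332415   0.01      ]
 [ 0.51979694  0.07987033  0.0385    ]
 [ 0.46250061  0.01561081  0.029     ]
 [ 0.50109143  0.23732431  0.028     ]]
```

View pics/topc.png

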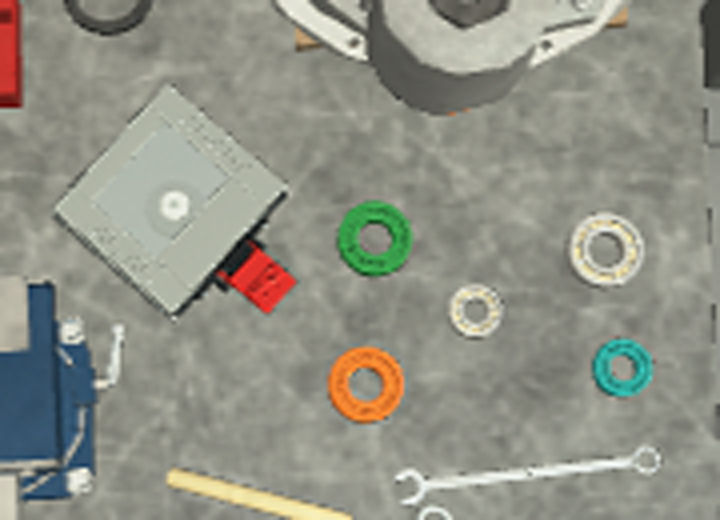

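View pics/sidec.png

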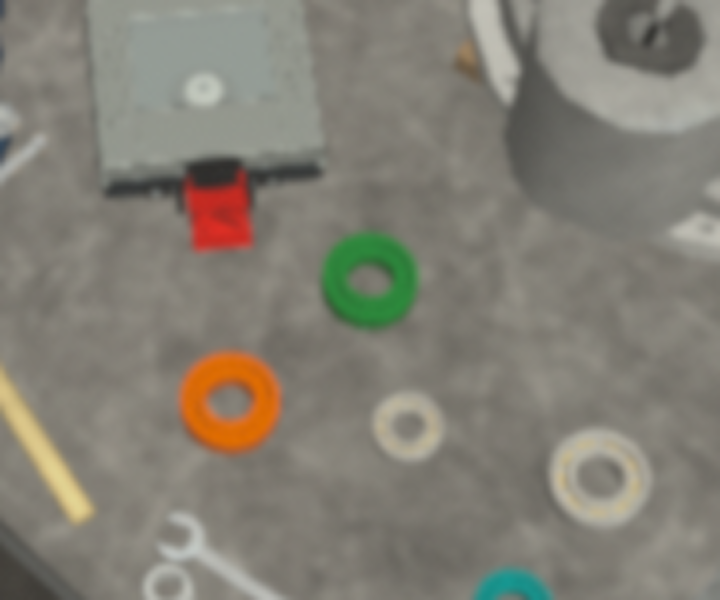

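```bash
python3 - <<'E'
from h import *
import pickle
t,s=pickle.load(open("c0.pkl","rb"))
# crop coords -> full
f=lambda p,o:(np.array(p,float)+.5)/4-.5+o
ot=np.array([280,155]);os_=np.array([260,175])
print("spigot top",unproj(t,f([[175,207]],ot),.0255),unproj(s,f([[203,90]],os_),.0255))
print("bearing",unproj(t,f([[607,249]],ot),.015),unproj(s,f([[600,477]],os_),.012))
L=unproj(t,f([[168,85],[288,188],[175,318],[55,212]],ot),.0385); print("lid",L, L.mean(0))
for i in range(4): 
    d=L[(i+1)%4]-L[i]; print(np.hypot(*d[:2]),np.degrees(np.arctan2(d[1],d[0])))
print("pad",unproj(t,f([[262,282]],ot),.029),unproj(s,f([[220,220]],os_),.029))
for nm,c in (("t",t),("s",s)):
    im=c["img"].astype(int);hsv=cv2.cvtColor(c["img"],cv2.COLOR_BGR2HSV)
    b=proj(c,[.4915,-.2256,.0075])[0].astype(int)
    # bearing: low sat bright segmentation
    x0,y0=b-22; sub=hsv[y0:y0+44,x0:x0+44]
    m=(sub[...,2]>150).astype(np.uint8)
    n,lab,st,cen=cv2.connectedComponentsWithStats(m)
    k=1+np.argmax(st[1:,4]); cn=max(cv2.findContours((lab==k).astype(np.uint8),cv2.RETR_EXTERNAL,cv2.CHAIN_APPROX_NONE)[0],key=len)
    print(nm,st[k],cv2.fitEllipse(cn)[0]+np.array([x0,y0]),cv2.fitEllipse(cn)[1], unproj(c,cv2.fitEllipse(cn)[0]+np.array([x0,y0]),.0125))
    # red
    m=cv2.inRange(hsv,(0,150,80),(6,255,255))|cv2.inRange(hsv,(175,150,80),(180,255,255))
    p=proj(c,[.4625,.0156,.029])[0].astype(int); mm=np.zeros_like(m); mm[p[1]-22:p[1]+22,p[0]-22:p[0]+22]=1
    cn=max(cv2.findContours(m*mm,cv2.RETR_EXTERNAL,cv2.CHAIN_APPROX_NONE)[0],key=len)
    print("red",cv2.minAreaRect(cn), cv2.boxPoints(cv2.minAreaRect(cn)).round(1).tolist())
    print(unproj(c,cv2.boxPoints(cv2.minAreaRect(cn)),.029)[:,:2].round(4).tolist())
E
```

```text
spigot top [[0.51841132 0.07920008 0.0255    ]] [[0.51594408 0.07763493 0.0255    ]]
bearing [[ 0.49188256 -0.22386537  0.015     ]] [[ 0.48937102 -0.22441344  0.012     ]]
lid [[6.03357781e-01 8.46334511e-02 3.85000000e-02]
 [5.29742276e-01 2.52455491e-04 3.85000000e-02]
 [4.38088642e-01 7.79683826e-02 3.85000000e-02]
 [5.11958978e-01 1.62371290e-01 3.85000000e-02]] [0.52078692 0.08130639 0.0385    ]
0.11197943950898202 -131.10203195910162
0.12016719168040942 139.70436629079248
0.11216361860976296 48.807235121158044
0.1199871355419832 -40.382312653756344
pad [[0.46494494 0.01804587 0.029     ]] [[0.46063831 0.01367852 0.029     ]]
t [ 12   2  32  36 503] [436.61836243 215.29894066] (24.086563110351562, 35.125675201416016) [[ 0.49688445 -0.23915407  0.0125    ]]
red ((343.75, 224.25), (15.55634880065918, 12.020814895629883), 45.0) [[334.0, 223.0], [342.5, 214.5], [353.5, 225.5], [345.0, 234.0]]
[[0.4707, 0.049], [0.4949, 0.0254], [0.464, -0.0052], [0.4401, 0.0183]]
s [ 10  10  25  25 386] [409.77347755 293.81239891] (23.120285034179688, 24.907930374145508) [[ 0.48947584 -0.22461524  0.0125    ]]
red ((314.4768981933594, 227.84971618652344), (17.790691375732422, 14.97763442993164), 81.25383758544922) [[305.70001220703125, 220.1999969482422], [320.5, 217.89999389648438], [323.20001220703125, 235.5], [308.3999938964844, 237.8000030517578]]
[[0.4646, 0.0435], [0.4905, 0.0238], [0.4626, -0.0094], [0.4373, 0.01]]
```

The enlarged crop confirms the large steel ring, about 18 px across at top (432,217), as the bearing; the small one at (399,232) is the decoy. The case yaw is about 49° and the hub is near (0.5175, 0.0784). I'll write a move planner, then go to the latch.

```bash
cat >> h.py <<'E'
YAW=np.radians(49.2); XC=np.array([np.cos(YAW),np.sin(YAW),0]); YC=np.array([-np.sin(YAW),np.cos(YAW),0])
ORG=np.array([.5195,.0807,0])
def case(x,y,z): return ORG+(x*XC+y*YC)/1000+np.array([0,0,z/1000])
def rot(phi): # tool down, jaws (tool y) at world angle phi deg
    a=np.radians(phi); y=np.array([np.cos(a),np.sin(a),0]); x=np.array([0,0,-1.]); return np.c_[x,y,np.cross(x,y)]
def delta(st,p,phi):
    Rm=np.array(st["tcp_rot"]); d=Rm.T@(np.array(p)-st["position"])*1000
    rv=np.degrees(R.from_matrix(Rm.T@rot(phi)).as_rotvec())
    return d.round(1).tolist(), rv.round(1).tolist()
def rel(st):
    q=st["position"]-ORG; return np.round([q@XC*1000,q@YC*1000,q[2]*1000],1)
E
python3 - <<'E'
from rig import bot
from h import *
s=bot.read_state()
print(delta(s,[.16,.604,.3],-40.8))
print(delta(s,[.36,.3,.3],-40.8))
print(case(-92,0,70),delta(s,[*case(-92,0,70)[:2],.3],-40.8))
E
```

```text
([-78.1, 0.2, 0.2], [116.0, 0.1, 0.1])
([-77.8, -242.5, 271.3], [116.0, 0.1, 0.1])
[0.4593853  0.01105645 0.07      ] ([-77.5, -496.4, 441.3], [116.0, 0.1, 0.1])
```

Emit:
play_rows(motion=[[[-50,0,0],[8,0,0],0],[[-78,-30,30],[16,0,0],0],[[-78,-65,65],[24,0,0],0],[[-78,-100,100],[32,0,0],0],[[-78,-135,135],[40,0,0],0],[[-78,-170,170],[48,0,0],0],[[-78,-205,205],[56,0,0],0],[[-78,-240,240],[64,0,0],0]])

```text
time_s: 1.0
position: [0.331, 0.309, 0.3006]
tcp_rot: [[0.0, 0.982, 0.189], [0.0, 0.189, -0.982], [-1.0, 0.0, -0.0]]
force: [1.2, 1.2, 0.1]
opening: 0.355
```

```bash
python3 - <<'E'
from rig import bot
from h import *
s=bot.read_state(); print(s["joint_positions"].round(1),s["force"].round(2),s["position"])
print(delta(s,[*case(-92,0,70)[:2],.25],-40.8))
E
```

```text
[28.8 11.1 99.6 -0.  69.3 18. ] [1.18 1.24 0.07] [0.33095396 0.30898699 0.30062214]
([50.6, 69.9, 316.8], [51.7, -0.0, -0.0])
```

Emit:
play_rows(motion=[[[0,10,45],[7,0,0],0],[[0,20,90],[14,0,0],0],[[10,30,135],[21,0,0],0],[[20,40,180],[28,0,0],0],[[30,50,225],[35,0,0],0],[[40,60,270],[42,0,0],0],[[50,70,315],[49,0,0],0],[[50,70,316],[52,0,0],0]])

```text
time_s: 1.8
position: [0.4629, 0.0093, 0.2496]
tcp_rot: [[0.001, 0.75, -0.661], [-0.002, -0.661, -0.75], [-1.0, 0.002, 0.001]]
force: [-0.6, 1.0, 0.1]
opening: 0.007
```

```bash
python3 - <<'E'
from rig import bot
from h import *
s=bot.read_state(); print(s["joint_positions"].round(1),s["force"].round(2),s["position"])
print(delta(s,case(-92,0,50),-40.8))
E
```

```text
[-1.270e+01  1.560e+01  1.026e+02 -1.000e-01  6.170e+01  2.880e+01] [-0.57  1.05  0.12] [0.46288988 0.00932929 0.24961484]
([199.6, -4.2, 0.9], [-0.6, 0.0, -0.1])
```

Emit:
play_rows(motion=[[[50,-4,1],[0,0,0],0],[[100,-4,1],[0,0,0],0],[[150,-4,1],[0,0,0],0],[[190,-4,1],[0,0,0],0],[[205,-4,1],[0,0,0],0],[[210,-4,1],[0,0,0],0],[[210,-4,1],[0,0,0],0]])

```text
time_s: 2.5
position: [0.4567, 0.0162, 0.0401]
tcp_rot: [[-0.001, 0.757, -0.654], [0.0, -0.654, -0.757], [-1.0, -0.001, 0.0]]
force: [-0.2, -0.3, -0.2]
opening: 0.007
```

```bash
python3 - <<'E'
from rig import bot
from h import *
s=bot.read_state(); print(rel(s),s["force"].round(2),s["position"])
print(delta(s,case(-92,0,30),-40.8))
t=bot.capture("top"); sd=bot.capture("side")
a=cv2.resize(t["img"][160:270,280:400],None,fx=4,fy=4,interpolation=2);b=cv2.resize(sd["img"][150:260,260:340],None,fx=4,fy=4,interpolation=2)
cv2.imwrite("pics/p1.png",np.hstack([a,b])[:,:800])
E
```

```text
[-89.9   5.4  40.1] [-0.16 -0.26 -0.2 ] [0.45667129 0.01616271 0.04013171]
([10.1, 5.4, 2.1], [-0.0, 0.0, 0.1])
```

View pics/p1.png

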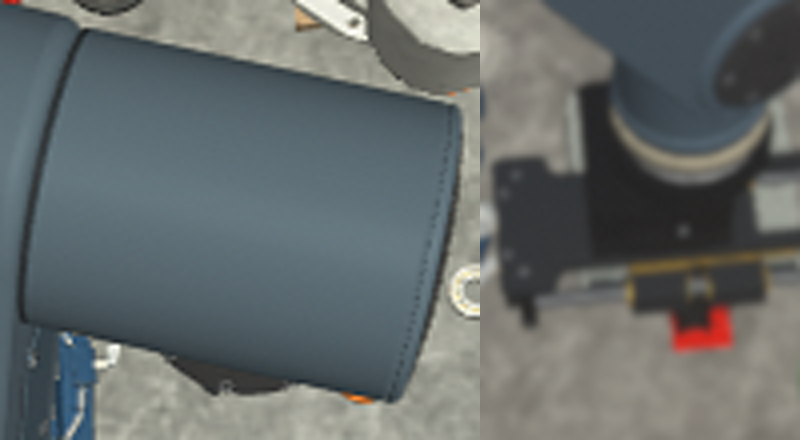

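Emit:
play_rows(motion=[[[4,5.4,2.1],[0,0,0],0],[[9,5.4,2.1],[0,0,0],0],[[11,5.4,2.1],[0,0,0],0],[[12,5.4,2.1],[0,0,0],0],[[12,5.4,2.1],[0,0,0],0]])

```text
time_s: 3.1
position: [0.4595, 0.0109, 0.0286]
tcp_rot: [[0.0, 0.757, -0.654], [-0.0, -0.654, -0.757], [-1.0, 0.0, -0.0]]
force: [-0.0, -0.9, 1.2]
opening: 0.006
```

Emit:
play_rows(motion=[[[1,0,0],[0,0,0],0],[[2,0,0],[0,0,0],0],[[2,0,0],[0,0,0],0]])

```text
time_s: 3.4
position: [0.4593, 0.0111, 0.0265]
tcp_rot: [[-0.0, 0.757, -0.654], [0.0, -0.654, -0.757], [-1.0, -0.0, 0.0]]
force: [-0.6, -0.6, 1.9]
opening: 0.006
```

Emit:
play_rows(motion=[[[1,0,0],[0,0,0],0],[[2,0,0],[0,0,0],0],[[2,0,0],[0,0,0],0]])

```text
time_s: 3.7
position: [0.459, 0.0109, 0.0246]
tcp_rot: [[-0.001, 0.757, -0.654], [-0.0, -0.654, -0.757], [-1.0, -0.001, 0.001]]
force: [-1.6, -3.1, 4.8]
opening: 0.012
```

Emit:
play_rows(motion=[[[1,0,0],[0,0,0],0],[[2,0,0],[0,0,0],0],[[2,0,0],[0,0,0],0]])

```text
time_s: 4.0
position: [0.4591, 0.011, 0.0225]
tcp_rot: [[-0.001, 0.757, -0.654], [0.0, -0.654, -0.757], [-1.0, -0.0, 0.0]]
force: [-1.9, -2.3, 4.5]
opening: 0.007
```

Emit:
play_rows(motion=[[[0.5,0,0],[0,0,0],0],[[1,0,0],[0,0,0],0],[[1,0,0],[0,0,0],0]])

```text
time_s: 4.3
position: [0.4591, 0.011, 0.0215]
tcp_rot: [[-0.001, 0.757, -0.654], [0.0, -0.654, -0.757], [-1.0, -0.0, 0.0]]
force: [-1.2, -2.7, 5.0]
opening: 0.003
```

```bash
python3 - <<'E'
from rig import bot
from h import *
s=bot.read_state(); print(rel(s),s["force"].round(2))
sd=bot.capture("side"); crop(sd,300,190,150,140,4,"p2.png")
E
```

```text
[-92.2   0.2  21.5] [-1.16 -2.69  5.01]
```

View pics/p2.png

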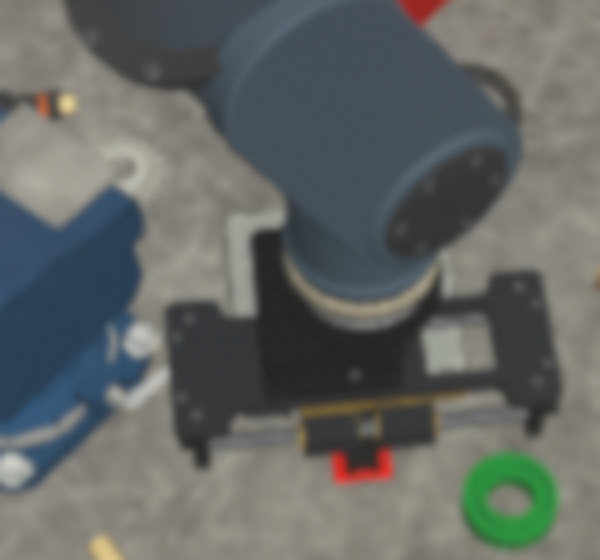

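Emit:
play_rows(motion=[[[0.5,0,0],[0,0,0],0],[[1,0,0],[0,0,0],0],[[1,0,0],[0,0,0],0]])

```text
time_s: 4.65
position: [0.4591, 0.011, 0.0206]
tcp_rot: [[-0.001, 0.757, -0.654], [0.0, -0.654, -0.757], [-1.0, -0.001, 0.0]]
force: [-2.1, -2.6, 4.7]
opening: 0.006
```

Emit:
play_rows(motion=[[[0.5,0,0],[0,0,0],0],[[0.5,0,0],[0,0,0],0]])

```text
time_s: 4.85
position: [0.4591, 0.011, 0.0201]
tcp_rot: [[-0.001, 0.757, -0.654], [0.0, -0.654, -0.757], [-1.0, -0.0, 0.0]]
force: [-1.1, -2.6, 4.4]
opening: 0.006
```

```bash
python3 - <<'E'
from rig import bot
from h import *
s=bot.read_state(); print(rel(s),s["force"].round(2))
sd=bot.capture("side"); crop(sd,300,190,150,140,4,"p3.png")
E
```

```text
[-92.2   0.2  20.1] [-1.09 -2.6   4.38]
```

View pics/p3.png

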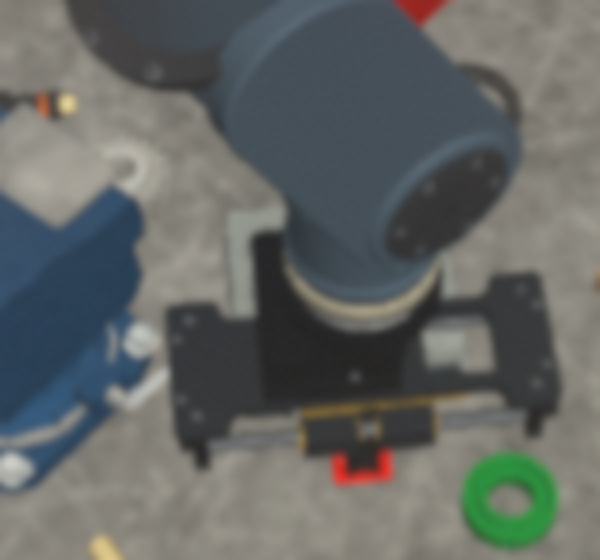

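Emit:
play_rows(motion=[[[0.5,0,0],[0,0,0],0],[[1,0,0],[0,0,0],0],[[1,0,0],[0,0,0],0]])

```text
time_s: 5.2
position: [0.4591, 0.011, 0.0191]
tcp_rot: [[-0.001, 0.757, -0.654], [-0.0, -0.654, -0.757], [-1.0, -0.0, 0.0]]
force: [-2.2, -2.8, 5.7]
opening: 0.006
```

Emit:
play_rows(motion=[[[0.5,0,0],[0,0,0],0],[[1,0,0],[0,0,0],0],[[1,0,0],[0,0,0],0]])

```text
time_s: 5.5
position: [0.459, 0.0109, 0.0185]
tcp_rot: [[-0.0, 0.757, -0.654], [-0.0, -0.654, -0.757], [-1.0, -0.0, 0.0]]
force: [-2.9, -4.0, 10.4]
opening: 0.008
```

```bash
python3 - <<'E'
from rig import bot
from h import *
s=bot.read_state(); print(rel(s),s["force"].round(2))
sd=bot.capture("side"); crop(sd,300,190,150,140,4,"p4.png")
E
```

```text
[-92.3   0.2  18.5] [-2.95 -3.99 10.35]
```

View pics/p4.png

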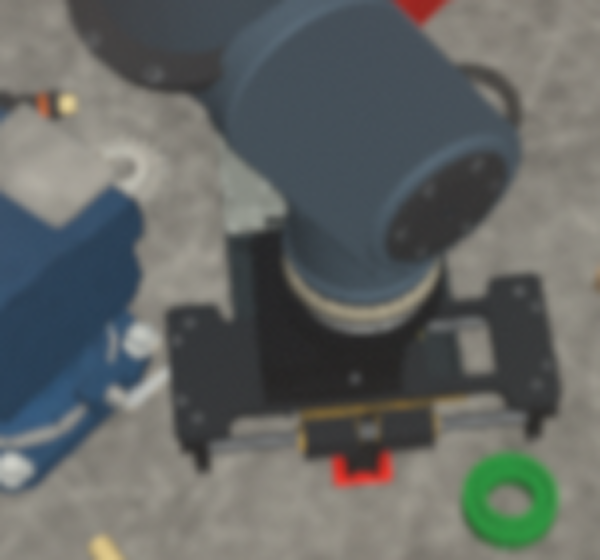

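The lid has popped: the grey lid now stands upright at about (255,190) and the dark tray is visible. The force rose to 10 N at the hard stop, so I'll back off, retract and look.

Emit:
play_rows(motion=[[[-2,0,0],[0,0,0],0],[[-20,0,-10],[0,0,0],0],[[-60,0,-30],[0,0,0],0.3],[[-100,45,-40],[0,0,0],0.6],[[-120,90,-50],[0,0,0],1],[[-120,135,-50],[0,0,0],1],[[-120,180,-50],[0,0,0],1],[[-120,180,-50],[0,0,0],1]])

```text
time_s: 6.35
position: [0.6117, -0.0474, 0.1374]
tcp_rot: [[-0.045, 0.748, -0.662], [0.047, -0.66, -0.75], [-0.998, -0.065, -0.006]]
force: [-30.8, 51.5, 41.7]
opening: 0.086
```

```bash
python3 - <<'E'
from rig import bot
from h import *
import pickle
s=bot.read_state(); print(rel(s),s["force"].round(2),s["position"])
t=bot.capture("top"); sd=bot.capture("side"); pickle.dump((t,sd),open("c1.pkl","wb"))
crop(t,350,210,160,140,5,"t5.png"); crop(sd,350,210,160,140,5,"s5.png")
E
```

```text
[ -36.8 -153.5  137.4] [-30.76  51.45  41.69] [ 0.61167959 -0.04742844  0.13742587]
```

View pics/t5.png

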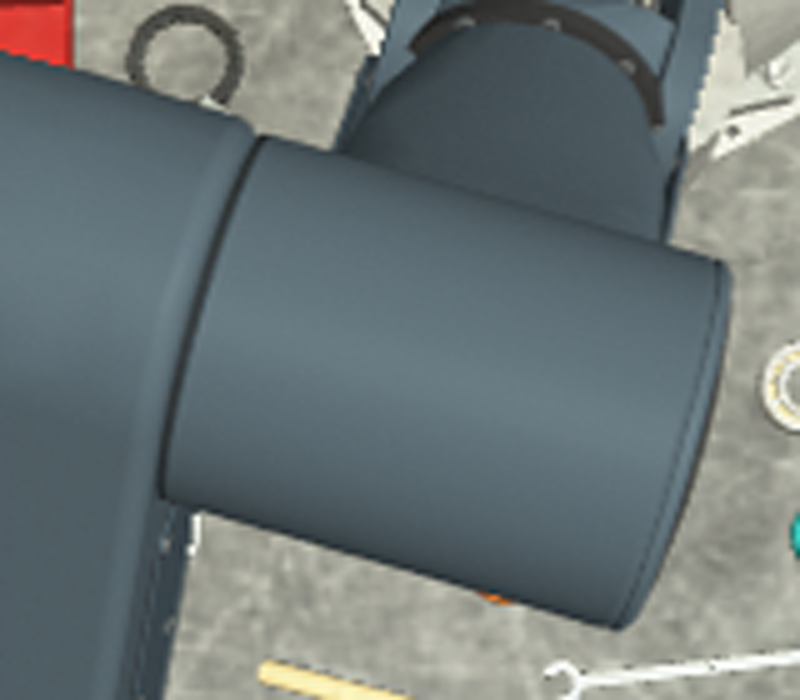

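View pics/s5.png

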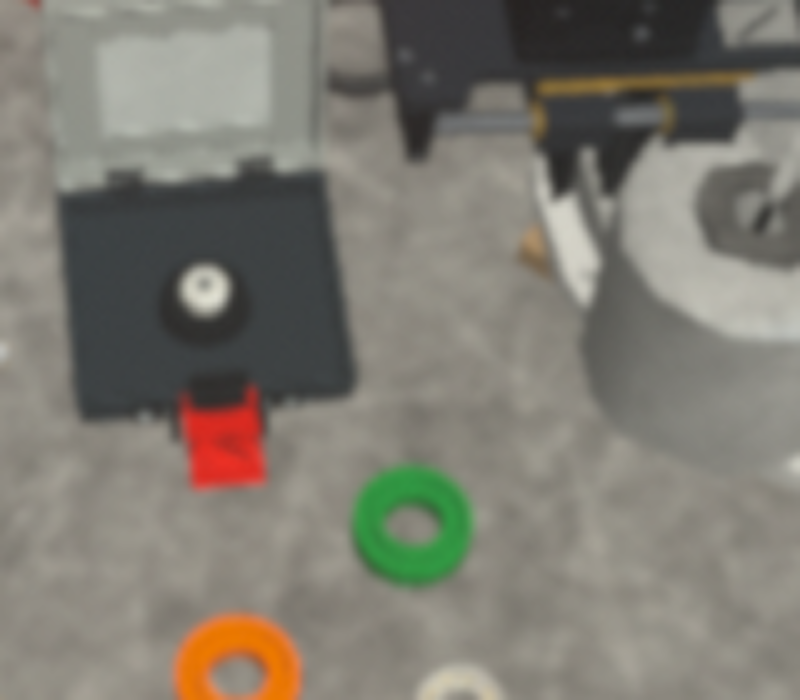

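The tool has touched the bell housing on the right because I sidestepped too far that way. I'm backing off straight away along the reverse path, with the gripper shut.

Emit:
play_rows(motion=[[[0,-30,-15],[0,0,0],0],[[-10,-70,-30],[0,0,0],0],[[-40,-90,-60],[0,0,0],0],[[-60,-90,-80],[0,0,0],0],[[-60,-90,-80],[0,0,0],0]])

```text
time_s: 6.95
position: [0.6161, 0.0534, 0.2011]
tcp_rot: [[0.009, 0.759, -0.651], [0.001, -0.651, -0.759], [-1.0, 0.007, -0.007]]
force: [0.7, -1.2, 0.3]
opening: 0.27
```

```bash
python3 - <<'E'
from rig import bot
from h import *
s=bot.read_state(); print(rel(s),s["force"].round(2),s["position"],s["joint_positions"].round(1))
for phi in (-112,-90,-60,0,68,-41,139): print(phi,delta(s,[.44,-.15,.2],phi))
E
```

```text
[ 42.4 -91.  201.1] [ 0.7  -1.22  0.29] [0.61614045 0.05335734 0.2010609 ] [-5.4 30.9 84.8  0.1 63.8 35.1]
-112 ([-0.7, -1.3, 269.0], [71.4, -0.6, -0.1])
-90 ([-0.7, -1.3, 269.0], [49.4, -0.5, -0.2])
-60 ([-0.7, -1.3, 269.0], [19.4, -0.4, -0.3])
0 ([-0.7, -1.3, 269.0], [-40.6, -0.2, -0.5])
68 ([-0.7, -1.3, 269.0], [-108.6, 0.1, -0.6])
-41 ([-0.7, -1.3, 269.0], [0.4, -0.4, -0.4])
139 ([-0.7, -1.3, 269.0], [-179.6, 0.6, -0.6])
```

Emit:
play_rows(motion=[[[-60,0,30],[5,0,0],0.3],[[-70,0,75],[12,0,0],0.5],[[-70,0,120],[19,0,0],1],[[-70,0,165],[26,0,0],1],[[-70,0,210],[33,0,0],1],[[-70,0,250],[40,0,0],1],[[-70,0,269],[47,0,0],1],[[-70,0,269],[49,0,0],1]])

```text
time_s: 7.75
position: [0.434, -0.1551, 0.2666]
tcp_rot: [[-0.003, -0.005, -1.0], [0.001, -1.0, 0.005], [-1.0, -0.001, 0.003]]
force: [0.8, 0.2, 0.0]
opening: 0.851
```

```bash
python3 - <<'E'
from rig import bot
from h import *
import pickle
s=bot.read_state(); print(s["force"].round(2),s["position"],s["joint_positions"].round(1))
t=bot.capture("top"); sd=bot.capture("side"); pickle.dump((t,sd),open("c2.pkl","wb"))
print(delta(s,[.4905,-.2243,.08],-90))
cv2.imwrite("pics/s6.png",sd["img"]);cv2.imwrite("pics/t6.png",t["img"])
E
```

```text
[0.81 0.17 0.03] [ 0.4340022  -0.1550962   0.26661057] [-33.6  14.2 101.4  -0.   64.6  56.7]
([186.4, 69.1, -57.3], [-0.3, 0.2, 0.1])
```

View pics/s6.png

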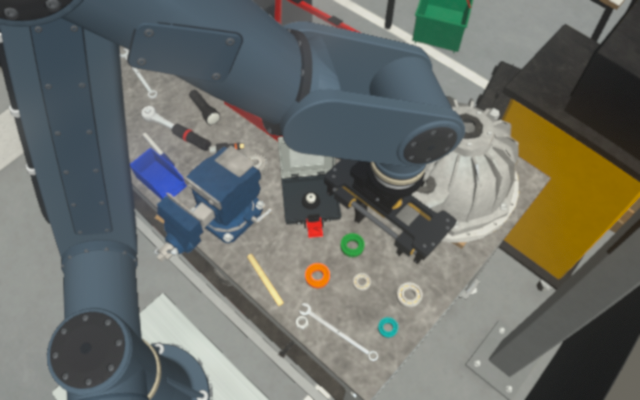

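View pics/t6.png

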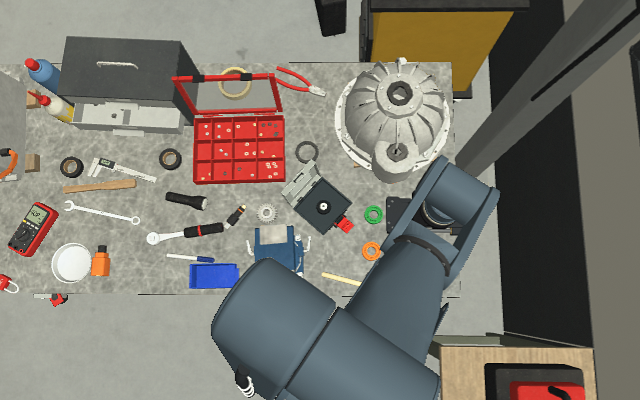

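The lid is open, and the spigot shows at top (323,207). The pinion and sensor sit where they were. I'll locate the spigot in both views and descend on the bearing.

```bash
python3 - <<'E'
from h import *
import pickle
t,sd=pickle.load(open("c2.pkl","rb"))
for c in (t,sd):
    p=proj(c,[.5172,.0784,.0255])[0].round().astype(int)
    g=cv2.cvtColor(c["img"],cv2.COLOR_BGR2GRAY)
    sub=g[p[1]-12:p[1]+13,p[0]-12:p[0]+13].astype(float)
    w=np.clip(sub-90,0,None); m=(sub>110).astype(np.uint8)
    n,l,st,ce=cv2.connectedComponentsWithStats(m); k=l[8:17,8:17]; k=np.bincount(k[k>0]).argmax()
    w=w*(l==k); yy,xx=np.mgrid[:25,:25]
    uv=np.array([(w*xx).sum()/w.sum(),(w*yy).sum()/w.sum()])+p-12
    print(st[k],uv,[unproj(c,uv,z)[0].round(4).tolist() for z in (.0255,.021)])
E
```

```text
[ 8  8  7  7 42] [323.23989989 205.86789417] [[0.5199, 0.0796, 0.0255], [0.5207, 0.0797, 0.021]]
[ 7  8 10 10 85] [310.60102647 197.49297677] [[0.5156, 0.0766, 0.0255], [0.5176, 0.0785, 0.021]]
```

Emit:
play_rows(motion=[[[40,30,-30],[0,0,0],1],[[80,69,-57],[0,0,0],1],[[125,69,-57],[0,0,0],1],[[165,69,-57],[0,0,0],1],[[186,69,-57],[0,0,0],1],[[186,69,-57],[0,0,0],1],[[186,69,-57],[0,0,0],1]])

```text
time_s: 8.55
position: [0.4938, -0.2216, 0.0816]
tcp_rot: [[-0.001, 0.004, -1.0], [0.001, -1.0, -0.004], [-1.0, -0.001, 0.001]]
force: [0.0, -0.4, -0.2]
opening: 1.0
```

```bash
python3 - <<'E'
from rig import bot
from h import *
import pickle
s=bot.read_state(); print(s["force"].round(2),s["position"],s["joint_positions"].round(1))
sd=bot.capture("side"); t=bot.capture("top")
print(delta(s,[.4905,-.2243,.003],-90))
crop(sd,400,280,160,120,5,"s7.png");
E
```

```text
[ 0.02 -0.41 -0.15] [ 0.49383108 -0.22164267  0.08157242] [-36.   35.9 100.8   0.   43.3  53.8]
([78.6, 2.7, 3.3], [0.2, 0.0, 0.0])
```

View pics/s7.png

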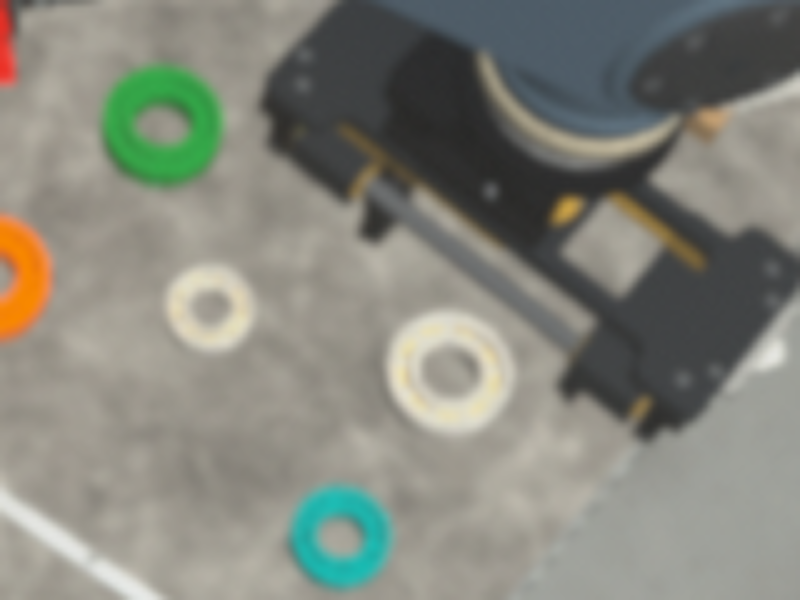

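Emit:
play_rows(motion=[[[25,2.7,3.3],[0,0,0],1],[[50,2.7,3.3],[0,0,0],1],[[65,2.7,3.3],[0,0,0],1],[[75,2.7,3.3],[0,0,0],1],[[78,2.7,3.3],[0,0,0],1],[[78,2.7,3.3],[0,0,0],1]])

```text
time_s: 9.25
position: [0.4912, -0.2248, 0.0048]
tcp_rot: [[0.001, 0.003, -1.0], [-0.001, -1.0, -0.003], [-1.0, 0.001, -0.001]]
force: [-0.5, 0.3, 0.4]
opening: 0.996
```

Emit:
play_rows(motion=[[[0,0,0],[0,0,0],0.7],[[0,0,0],[0,0,0],0.6],[[0,0,0],[0,0,0],0.5],[[0,0,0],[0,0,0],0.5],[[0,0,0],[0,0,0],0.5]])

```text
time_s: 9.75
position: [0.4906, -0.2246, 0.0042]
tcp_rot: [[0.0, 0.003, -1.0], [-0.0, -1.0, -0.003], [-1.0, 0.0, -0.0]]
force: [0.7, 0.6, -0.4]
opening: 0.635
```

Emit:
play_rows(motion=[[[0,0,0],[0,0,0],0.4],[[0,0,0],[0,0,0],0.4],[[0,0,0],[0,0,0],0.4]])

```text
time_s: 10.05
position: [0.4905, -0.2244, 0.0042]
tcp_rot: [[-0.0, 0.003, -1.0], [0.0, -1.0, -0.003], [-1.0, -0.0, 0.0]]
force: [-0.1, 0.4, 2.9]
opening: 0.582
```

```bash
python3 - <<'E'
from rig import bot
from h import *
s=bot.read_state(); print(s["force"].round(2),s["position"],s["opening"])
sd=bot.capture("side"); crop(sd,400,280,160,120,5,"s8.png");
E
```

```text
[-0.07  0.44  2.91] [ 0.49051679 -0.22444747  0.00415634] 0.5815226262805494
```

View pics/s8.png

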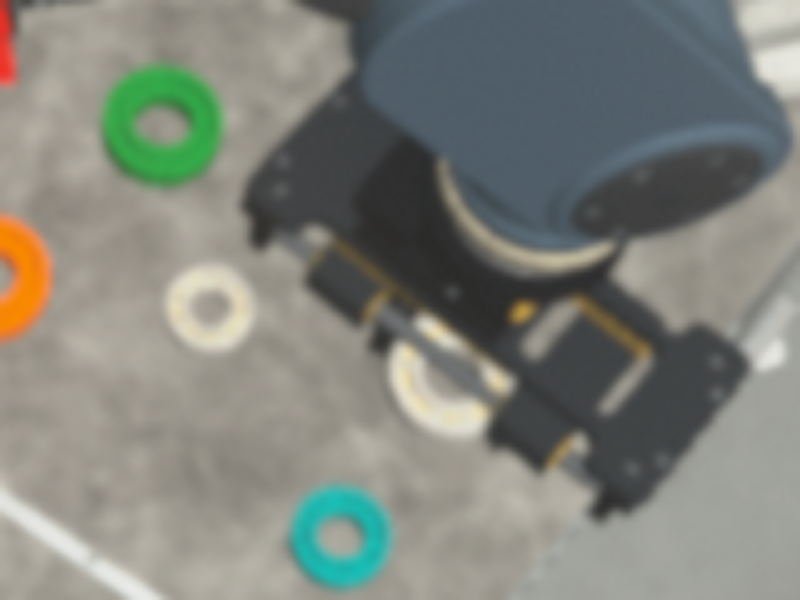

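```bash
python3 - <<'E'
from h import *
import pickle
t,sd=pickle.load(open("c0.pkl","rb"))
print(unproj(t,[[435,247],[440,165],[450,150],[428,172],[410,180]],[.01,.02,.02,.03,.05]))
im=t["img"].copy(); im=cv2.resize(im[60:280,280:500],None,fx=2.7,fy=2.7,interpolation=2)
for phi,col in ((0,(0,0,255)),(-30,(255,0,0)),(-45,(0,255,0))):
    a=np.radians(phi);u=np.array([np.cos(a),np.sin(a),0]);v=np.array([-u[1],u[0],0]);c=np.array([.4905,-.2244,.08])
    P=[c+sx*.097*u+sy*.04*v for sx,sy in((1,1),(1,-1),(-1,-1),(-1,1))]
    q=((proj(t,P)-[280,60])*2.7).round().astype(int); cv2.polylines(im,[q],True,col,1)
cv2.imwrite("pics/body.png",im)
E
```

```text
[[ 0.40773435 -0.23231915  0.01      ]
 [ 0.64113144 -0.25186462  0.02      ]
 [ 0.685684   -0.28183885  0.02      ]
 [ 0.61775154 -0.21532911  0.03      ]
 [ 0.58932405 -0.16116487  0.05      ]]
```

View pics/body.png

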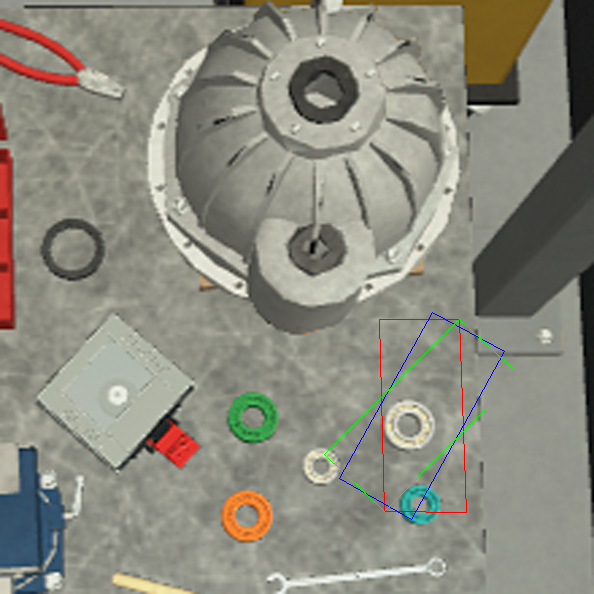

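Emit:
play_rows(motion=[[[0,0,0],[0,0,0],0.78],[[0,0,0],[0,0,0],0.78],[[-15,0,0],[-4,0,0],0.78],[[-25,0,0],[-12,0,0],0.78],[[-25,0,0],[-20,0,0],0.78],[[-25,0,0],[-28,0,0],0.78],[[-25,0,0],[-36,0,0],0.78],[[-25,0,0],[-44,0,0],0.78]])

```text
time_s: 10.9
position: [0.4905, -0.2246, 0.0289]
tcp_rot: [[0.0, 0.701, -0.713], [-0.0, -0.713, -0.701], [-1.0, 0.0, 0.0]]
force: [1.3, 0.3, 0.4]
opening: 0.778
```

Emit:
play_rows(motion=[[[0,0,0],[-8,0,0],0.78],[[0,0,0],[-16,0,0],0.78],[[0,0,0],[-24,0,0],0.78],[[0,0,0],[-32,0,0],0.78],[[0,0,0],[-40,0,0],0.78],[[0,0,0],[-44,0,0],0.78],[[0,0,0],[-44,0,0],0.78]])

```text
time_s: 11.6
position: [0.4905, -0.2246, 0.0289]
tcp_rot: [[-0.0, 0.999, -0.032], [0.0, -0.032, -0.999], [-1.0, -0.0, -0.0]]
force: [0.5, 0.4, -0.4]
opening: 0.78
```

```bash
python3 - <<'E'
from rig import bot
from h import *
s=bot.read_state(); print(s["force"].round(2),s["position"],s["opening"], delta(s,[.4905,-.2244,.003],-2))
sd=bot.capture("side"); crop(sd,400,280,160,120,5,"s9.png");
E
```

```text
[ 0.51  0.35 -0.44] [ 0.49052722 -0.2245753   0.02887459] 0.7798600899846636 ([25.9, -0.0, -0.2], [0.2, -0.0, 0.0])
```

View pics/s9.png

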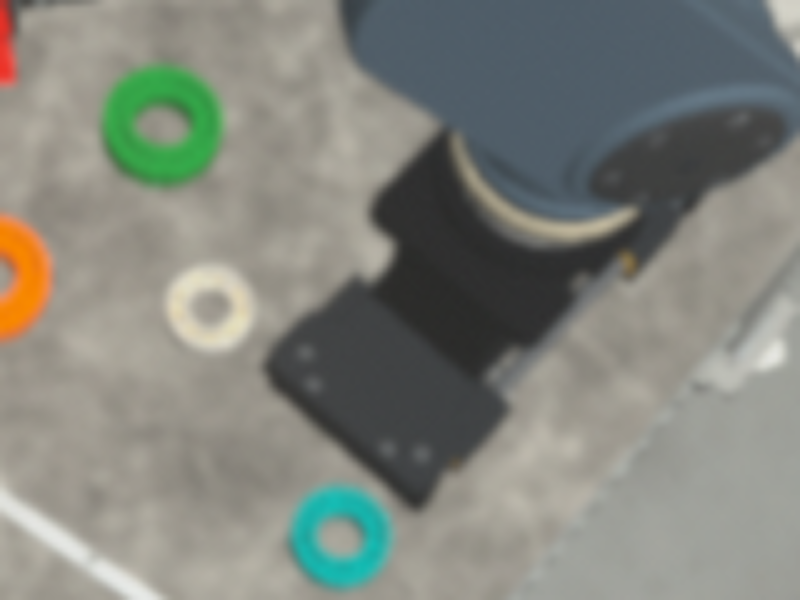

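Emit:
play_rows(motion=[[[10,0,0],[0,0,0],0.78],[[20,0,0],[0,0,0],0.78],[[25,0,0],[0,0,0],0.78],[[25,0,0],[0,0,0],0.7],[[25,0,0],[0,0,0],0.55],[[25,0,0],[0,0,0],0.4],[[25,0,0],[0,0,0],0.4],[[25,0,0],[0,0,0],0.4]])

```text
time_s: 12.45
position: [0.4906, -0.2246, 0.0042]
tcp_rot: [[0.0, 0.999, -0.032], [-0.0, -0.032, -0.999], [-1.0, 0.0, 0.0]]
force: [-0.7, -0.8, -1.2]
opening: 0.581
```

Emit:
play_rows(motion=[[[0,0,0],[0,0,0],0.4],[[0,0,0],[0,0,0],0.4],[[0,0,0],[0,0,0],0.4]])

```text
time_s: 12.75
position: [0.4906, -0.2245, 0.0041]
tcp_rot: [[0.0, 0.999, -0.032], [-0.0, -0.032, -0.999], [-1.0, 0.0, 0.0]]
force: [0.1, 0.6, -0.4]
opening: 0.579
```

```bash
python3 - <<'E'
from rig import bot
from h import *
import pickle
t,sd=pickle.load(open("c2.pkl","rb"))
im=t["img"].copy(); im=cv2.resize(im[60:280,220:440],None,fx=2.7,fy=2.7,interpolation=2)
def draw(c,phi,col):
    a=np.radians(phi);u=np.array([np.cos(a),np.sin(a),0]);v=np.array([-u[1],u[0],0])
    P=[c+sx*.097*u+sy*.04*v for sx,sy in((1,1),(1,-1),(-1,-1),(-1,1))]
    q=((proj(t,P)-[220,60])*2.7).round().astype(int); cv2.polylines(im,[q],True,col,1)
draw(np.array([.5175,.0784,.09]),-40.8,(0,0,255)); draw(case(97,0,.19),-40.8,(255,0,0)); draw(case(-28,0,.11),-40.8,(0,255,0))
cv2.imwrite("pics/body2.png",im)
s=bot.read_state()
print(delta(s,[.42,-.12,.25],-40.8)); print(delta(s,[.43,0.02,.25],-40.8)); print(delta(s,[.5175,.0784,.25],-40.8))
E
```

```text
([-245.9, -73.9, -102.2], [39.0, 0.0, -0.0])
([-245.9, -68.3, -242.5], [39.0, 0.0, -0.0])
([-245.9, 17.3, -303.6], [39.0, 0.0, -0.0])
```

View pics/body2.png

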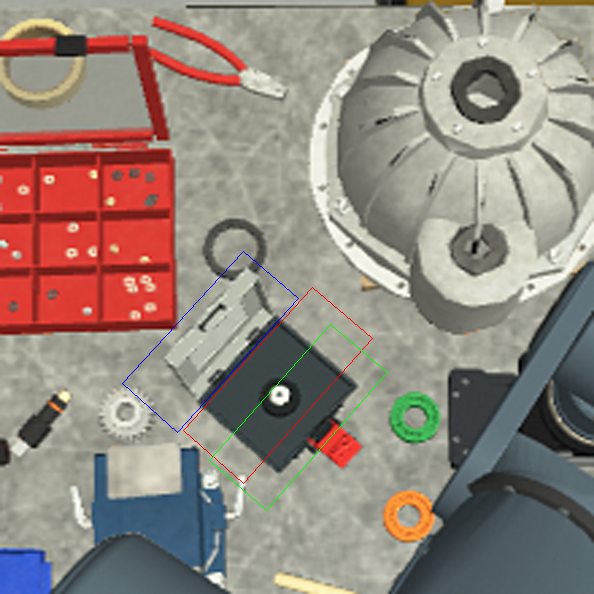

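Emit:
play_rows(motion=[[[-10,0,0],[0,0,0],0.4],[[-45,0,0],[0,0,0],0.4],[[-90,0,0],[0,0,0],0.4],[[-135,-10,0],[8,0,0],0.4],[[-175,-25,0],[16,0,0],0.4],[[-210,-45,-15],[24,0,0],0.4],[[-240,-60,-45],[32,0,0],0.4],[[-246,-74,-90],[39,0,0],0.4]])

```text
time_s: 13.55
position: [0.4211, -0.134, 0.2542]
tcp_rot: [[0.008, 0.751, -0.66], [-0.006, -0.66, -0.751], [-1.0, 0.01, -0.001]]
force: [1.6, 0.6, -0.4]
opening: 0.58
```

```bash
python3 - <<'E'
from rig import bot
from h import *
s=bot.read_state(); print(s["force"].round(2),s["position"],s["opening"],s["joint_positions"].round(1))
for p in ([.43,.02,.22],[.5175,.0784,.15],[.5175,.0784,.06]): print(delta(s,p,-40.8))
E
```

```text
[ 1.58  0.65 -0.43] [ 0.4211352  -0.13397307  0.25416934] 0.5803456254694154 [-32.2  13.2 105.2  -0.   61.    9.2]
([33.4, -95.4, -121.4], [-0.5, -0.1, -0.6])
([103.8, -68.9, -223.0], [-0.5, -0.1, -0.6])
([193.8, -69.8, -222.8], [-0.5, -0.1, -0.6])
```

Emit:
play_rows(motion=[[[0,-35,-40],[0,0,0],0.4],[[10,-65,-80],[0,0,0],0.4],[[30,-90,-120],[0,0,0],0.4],[[60,-85,-160],[0,0,0],0.4],[[90,-75,-200],[0,0,0],0.4],[[104,-69,-222],[0,0,0],0.4],[[104,-69,-223],[0,0,0],0.4],[[104,-69,-223],[0,0,0],0.4]])

```text
time_s: 14.35
position: [0.5124, 0.082, 0.1459]
tcp_rot: [[-0.002, 0.758, -0.653], [-0.0, -0.653, -0.758], [-1.0, -0.001, 0.001]]
force: [-1.4, 0.5, -1.1]
opening: 0.58
```

```bash
python3 - <<'E'
from rig import bot
from h import *
s=bot.read_state(); print(s["force"].round(2),s["position"],s["opening"],s["joint_positions"].round(1),rel(s))
for p in ([.5175,.0784,.15],[.5175,.0784,.06]): print(delta(s,p,-40.8))
sd=bot.capture("side"); crop(sd,310,190,150,120,5,"s10.png");
E
```

```text
[-1.43  0.54 -1.08] [0.51243349 0.0820088  0.14590088] 0.5803342010213829 [ -3.3  28.5 101.5  -0.   50.1  37.5] [ -3.6   6.2 145.9]
([-4.1, 6.2, -0.6], [0.0, 0.1, 0.1])
([85.9, 6.3, -0.7], [0.0, 0.1, 0.1])
```

View pics/s10.png

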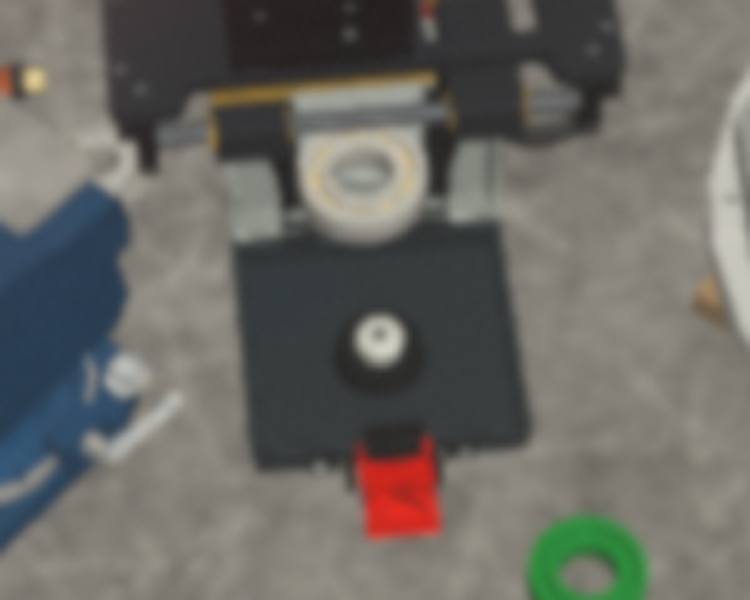

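Emit:
play_rows(motion=[[[20,3,0],[0,0,0],0.4],[[50,6.2,-0.6],[0,0,0],0.4],[[80,6.2,-0.6],[0,0,0],0.4],[[96,6.2,-0.6],[0,0,0],0.4],[[96,6.2,-0.6],[0,0,0],0.4],[[96,6.2,-0.6],[0,0,0],0.4]])

```text
time_s: 15.0
position: [0.5181, 0.0774, 0.0512]
tcp_rot: [[0.001, 0.756, -0.655], [-0.0, -0.655, -0.756], [-1.0, 0.001, -0.0]]
force: [-0.7, 0.1, -1.5]
opening: 0.579
```

```bash
python3 - <<'E'
from rig import bot
from h import *
import pickle
s=bot.read_state(); print(s["force"].round(2),s["position"],rel(s), delta(s,[.5175,.0784,.05],-40.8))
sd=bot.capture("side"); pickle.dump((s,sd),open("c3.pkl","wb"))
p=s["position"]
def circ(z,r): 
    a=np.linspace(0,2*np.pi,60); return np.c_[p[0]+r*np.cos(a),p[1]+r*np.sin(a),np.full(60,z)]
im=cv2.resize(sd["img"][120:240,250:370],None,fx=5,fy=5,interpolation=2)
im2=im.copy()
for z,r in ((p[2]-.0041+.015,.026),(p[2]-.0041+.015,.0125)):
    q=((proj(sd,circ(z,r))-[250,120]+.5)*5).round().astype(int); cv2.polylines(im2,[q],True,(0,0,255),1)
cv2.imwrite("pics/s11.png",im2)
E
```

```text
[-0.75  0.11 -1.55] [0.5181406  0.07735193 0.05121202] [-3.4 -1.2 51.2] ([1.2, -1.2, -0.4], [-0.1, -0.0, -0.0])
```

View pics/s11.png

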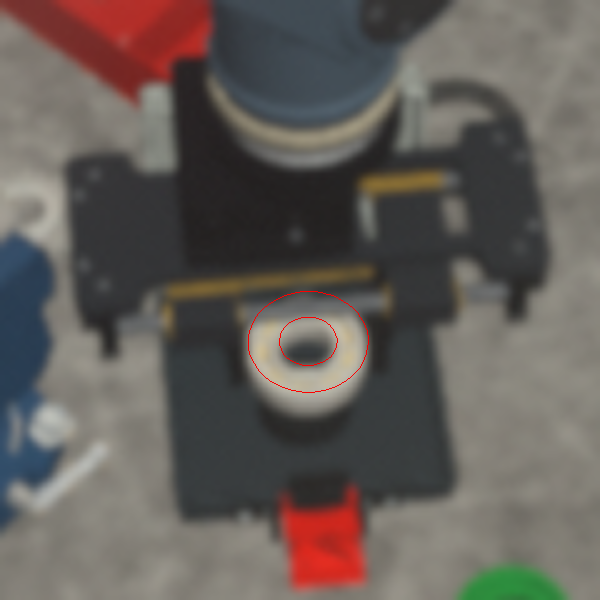

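Emit:
play_rows(motion=[[[8,-1.1,-0.1],[0,0,0],0.4],[[14,-1.1,-0.1],[0,0,0],0.4],[[18,-1.1,-0.1],[0,0,0],0.4],[[18,-1.1,-0.1],[0,0,0],0.4],[[18,-1.1,-0.1],[0,0,0],0.4]])

```text
time_s: 15.55
position: [0.5173, 0.0789, 0.0319]
tcp_rot: [[-0.0, 0.757, -0.654], [0.0, -0.654, -0.757], [-1.0, -0.0, 0.0]]
force: [0.7, -0.1, -0.6]
opening: 0.583
```

```bash
python3 - <<'E'
from rig import bot
from h import *
s=bot.read_state(); print(s["force"].round(2),s["moment"].round(3),s["position"],rel(s), delta(s,[.5173,.0781,.03],-40.8))
E
```

```text
[ 0.66 -0.1  -0.63] [-0.067  0.101  0.011] [0.51728563 0.07890302 0.0318817 ] [-2.8  0.5 31.9] ([1.9, 0.5, 0.6], [-0.0, 0.0, 0.0])
```

Emit:
play_rows(motion=[[[1,0.5,0.5],[0,0,0],0.4],[[2,0.5,0.5],[0,0,0],0.4],[[3,0.5,0.5],[0,0,0],0.4],[[3.5,0.5,0.5],[0,0,0],0.4]])

```text
time_s: 15.95
position: [0.5174, 0.0781, 0.0285]
tcp_rot: [[-0.0, 0.757, -0.654], [-0.0, -0.654, -0.757], [-1.0, -0.0, 0.0]]
force: [0.7, -0.2, -0.5]
opening: 0.582
```

Emit:
play_rows(motion=[[[0.7,0,0],[0,0,0],0.4],[[1.4,0,0],[0,0,0],0.4]])

```text
time_s: 16.15
position: [0.5179, 0.0782, 0.0274]
tcp_rot: [[0.001, 0.757, -0.654], [0.0, -0.654, -0.757], [-1.0, 0.001, -0.001]]
force: [-0.1, 1.9, 2.3]
opening: 0.583
```

Emit:
play_rows(motion=[[[0,-0.3,-0.5],[0,0,0],0.4],[[0.7,-0.3,-0.5],[0,0,0],0.4],[[0.7,-0.3,-0.5],[0,0,0],0.4]])

```text
time_s: 16.45
position: [0.5184, 0.0789, 0.0266]
tcp_rot: [[0.002, 0.756, -0.654], [0.0, -0.654, -0.756], [-1.0, 0.001, -0.001]]
force: [1.5, 1.3, 0.1]
opening: 0.586
```

```bash
python3 - <<'E'
from rig import bot
from h import *
s=bot.read_state(); print(s["force"].round(2),s["moment"].round(3),s["position"],rel(s), s["tcp_rot"][:,0])
E
```

```text
[1.51 1.27 0.13] [ 0.171 -0.223  0.021] [0.51840857 0.07886037 0.02661902] [-2.1 -0.4 26.6] [ 1.94514668e-03  2.33894435e-04 -9.99998081e-01]
```

Emit:
play_rows(motion=[[[0,0,-0.5],[0,0,0],0.4],[[0.7,0,-0.5],[0,0,0],0.4],[[1.4,0,-0.5],[0,0,0],0.4],[[1.4,0,-0.5],[0,0,0],0.4]])

```text
time_s: 16.85
position: [0.5185, 0.0791, 0.025]
tcp_rot: [[0.001, 0.757, -0.654], [0.0, -0.654, -0.757], [-1.0, 0.001, -0.001]]
force: [1.7, 1.9, -1.0]
opening: 0.581
```

```bash
python3 - <<'E'
from rig import bot
from h import *
s=bot.read_state(); f=s["force"]; print(f.round(2),[(f@XC).round(2),(f@YC).round(2)],s["moment"].round(3),s["position"],rel(s), s["tcp_rot"][:,0])
sd=bot.capture("side"); crop(sd,310,190,120,110,5,"s12.png");
E
```

```text
[ 1.75  1.92 -1.01] [np.float64(2.6), np.float64(-0.07)] [ 0.187 -0.338  0.008] [0.51847039 0.07911281 0.02499086] [-1.9 -0.3 25. ] [ 1.21933843e-03  7.27786016e-05 -9.99999254e-01]
```

View pics/s12.png

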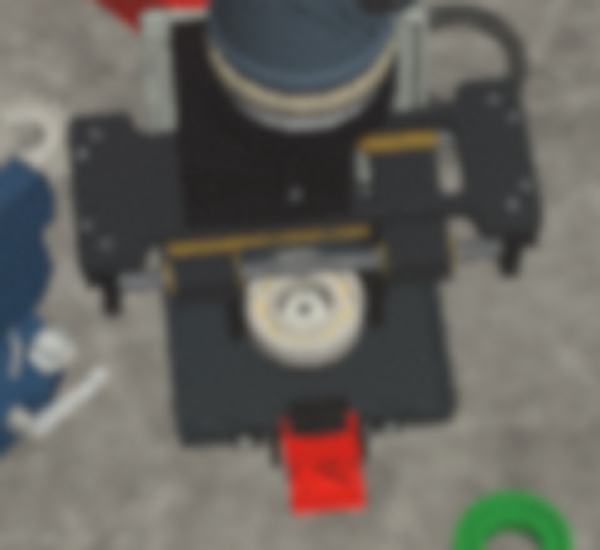

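The spigot is visible inside the bore at crop (303,308), so the bearing is threaded on. I'll follow the sideways force a little and lower it.

Emit:
play_rows(motion=[[[0,0,-0.8],[0,0,0],0.4],[[1,0,-0.8],[0,0,0],0.4],[[2,0,-0.8],[0,0,0],0.4],[[3,0,-0.8],[0,0,0],0.4],[[3.5,0,-0.8],[0,0,0],0.4],[[3.5,0,-0.8],[0,0,0],0.4]])

```text
time_s: 17.5
position: [0.5184, 0.0797, 0.0215]
tcp_rot: [[-0.0, 0.757, -0.654], [0.0, -0.654, -0.757], [-1.0, -0.0, -0.0]]
force: [2.3, 0.7, -1.6]
opening: 0.584
```

```bash
python3 - <<'E'
from rig import bot
from h import *
s=bot.read_state(); f=s["force"]; print(f.round(2),[(f@XC).round(2),(f@YC).round(2)],s["moment"].round(3),s["position"],rel(s), s["tcp_rot"][:,0])
E
```

```text
[ 2.33  0.72 -1.58] [np.float64(2.06), np.float64(-1.29)] [ 0.075 -0.298 -0.029] [0.51839628 0.07968877 0.02145595] [-1.5  0.2 21.5] [-4.90707391e-06  2.18882300e-05 -1.00000000e+00]
```

Another 1 mm, then release gently to 0.75 opening, which clears the tray walls.

Emit:
play_rows(motion=[[[0.5,0.2,-0.3],[0,0,0],0.4],[[1,0.2,-0.3],[0,0,0],0.4],[[1,0.2,-0.3],[0,0,0],0.4]])

```text
time_s: 17.8
position: [0.5184, 0.0798, 0.0204]
tcp_rot: [[-0.001, 0.757, -0.654], [-0.0, -0.654, -0.757], [-1.0, -0.001, 0.0]]
force: [2.2, 1.0, -0.3]
opening: 0.584
```

Emit:
play_rows(motion=[[[0,0,0],[0,0,0],0.62],[[0,0,0],[0,0,0],0.7],[[0,0,0],[0,0,0],0.75],[[0,0,0],[0,0,0],0.75]])

```text
time_s: 18.2
position: [0.5182, 0.0798, 0.0205]
tcp_rot: [[-0.001, 0.757, -0.654], [-0.0, -0.654, -0.757], [-1.0, -0.001, 0.001]]
force: [0.1, 0.4, 0.8]
opening: 0.729
```

```bash
python3 - <<'E'
from rig import bot
from h import *
s=bot.read_state(); f=s["force"]; print(f.round(2),s["position"],rel(s),s["opening"])
sd=bot.capture("side"); crop(sd,310,190,120,110,5,"s13.png");
E
```

```text
[0.09 0.39 0.83] [0.51815854 0.07978214 0.02046916] [-1.6  0.4 20.5] 0.7287806302122883
```

View pics/s13.png

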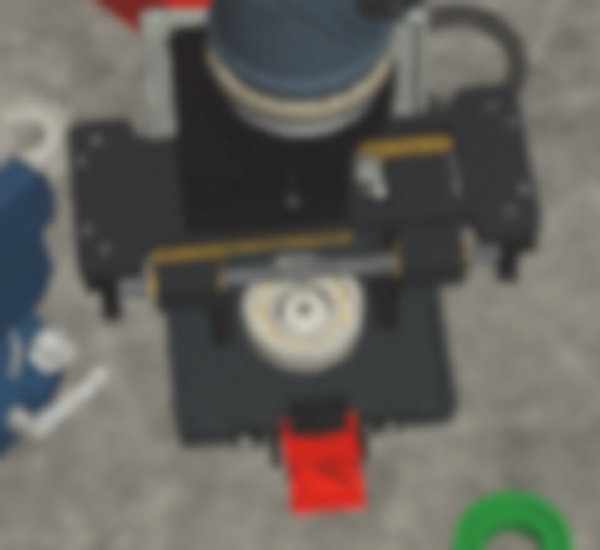

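The bearing is seated, released and concentric with the spigot at crop (303,308). I'll lift clear and verify.

Emit:
play_rows(motion=[[[-5,0,0],[0,0,0],0.75],[[-20,0,0],[0,0,0],0.75],[[-60,0,0],[0,0,0],0.75],[[-110,0,0],[0,0,0],0.5],[[-160,0,0],[0,0,0],0.2],[[-200,0,0],[0,0,0],0],[[-200,0,0],[0,0,0],0],[[-200,0,0],[0,0,0],0]])

```text
time_s: 19.05
position: [0.5189, 0.0798, 0.2218]
tcp_rot: [[0.003, 0.757, -0.654], [-0.0, -0.654, -0.757], [-1.0, 0.002, -0.002]]
force: [-0.2, -0.0, -0.3]
opening: 0.38
```

```bash
python3 - <<'E'
from rig import bot
from h import *
s=bot.read_state(); f=s["force"]; print(f.round(2),s["position"],rel(s),s["opening"])
sd=bot.capture("side"); crop(sd,310,170,150,120,5,"s14.png");
print(delta(s,case(118,1,220),-40.8),delta(s,case(118,1,108),-40.8))
E
```

```text
[-0.16 -0.02 -0.32] [0.51887329 0.07979735 0.22182615] [-1.100e+00 -1.000e-01  2.218e+02] 0.3795722048018336
([2.0, -1.2, -119.1], [-0.0, -0.1, -0.1]) ([114.0, -1.4, -118.9], [-0.0, -0.1, -0.1])
```

View pics/s14.png

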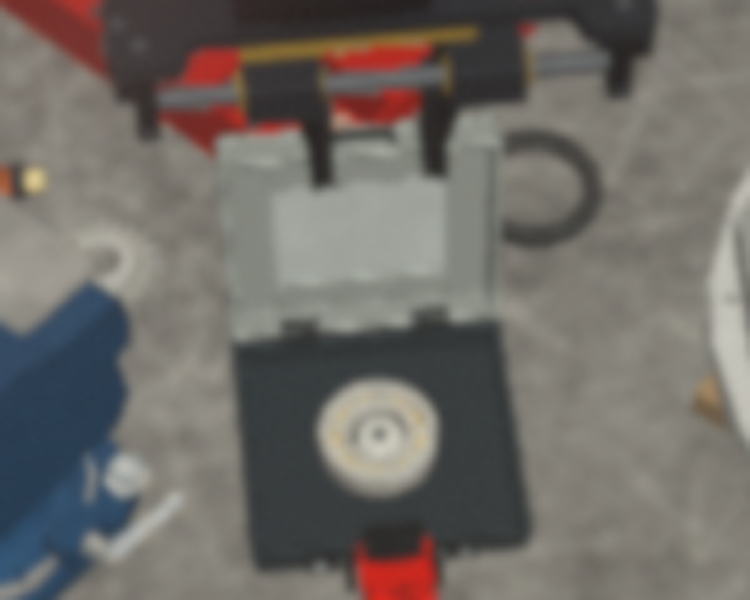

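The bearing lies flat around the spigot and the lid is upright. Next I go over the lid and down behind it.

Emit:
play_rows(motion=[[[0,0,-30],[0,0,0],0],[[0,0,-70],[0,0,0],0],[[0,-1,-110],[0,0,0],0],[[0,-1,-122],[0,0,0],0],[[0,-1,-122],[0,0,0],0],[[30,-1,-122],[0,0,0],0],[[50,-1,-122],[0,0,0],0],[[50,-1,-122],[0,0,0],0]])

```text
time_s: 19.9
position: [0.5933, 0.1711, 0.1664]
tcp_rot: [[-0.011, 0.756, -0.654], [-0.002, -0.654, -0.756], [-1.0, -0.007, 0.008]]
force: [0.4, -0.0, -1.3]
opening: 0.003
```

```bash
python3 - <<'E'
from rig import bot
from h import *
s=bot.read_state(); f=s["force"]; print(f.round(2),s["position"],rel(s),s["opening"],s["joint_positions"].round(1))
sd=bot.capture("side"); crop(sd,310,150,160,120,5,"s15.png"); t=bot.capture("top"); crop(t,310,190,160,120,5,"t15.png")
E
```

```text
[ 0.42 -0.04 -1.29] [0.59329568 0.17108598 0.16639422] [116.6   3.2 166.4] 0.003380842447270468 [ 5.7 33.6 85.8 -0.  61.2 46.6]
```

View pics/s15.png

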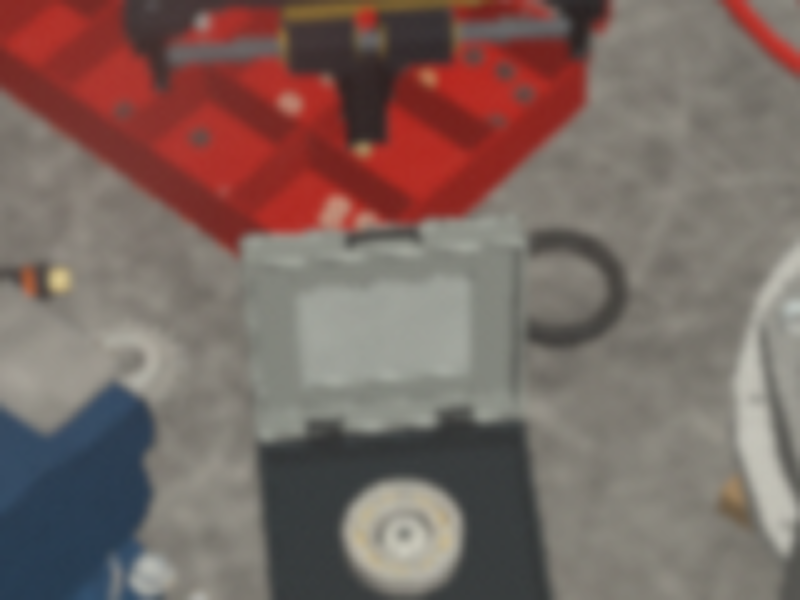

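View pics/t15.png

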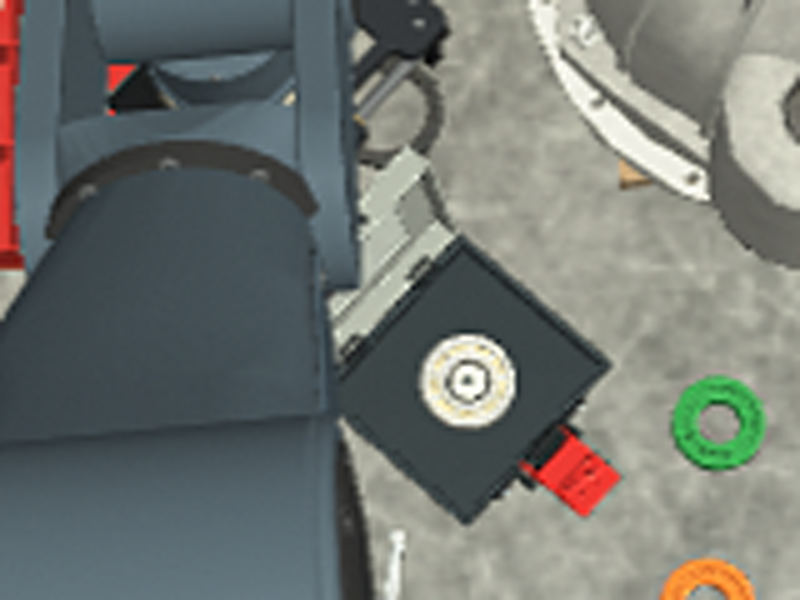

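```bash
cat >> h.py <<'E'
def arc(th): return np.array([57.5-95*np.cos(th)+18.5*np.sin(th)+10.9, 20+95*np.sin(th)+18.5*np.cos(th)])
E
python3 - <<'E'
from rig import bot
from h import *
s=bot.read_state(); print(rel(s),delta(s,case(118,1,110),-40.8))
for th in np.arange(1.7,-.01,-.1): print(round(th,2),arc(th).round(1))
E
```

```text
[119.2   1.2 169.9] ([59.9, 0.3, 1.1], [-0.1, 0.1, 0.1])
1.7 [ 99.  111.8]
1.6 [ 89.7 114.4]
1.5 [ 80.1 116.1]
1.4 [ 70.5 116.8]
1.3 [ 60.8 116.5]
1.2 [ 51.2 115.2]
1.1 [ 41.8 113.1]
1.0 [ 32.6 109.9]
0.9 [ 23.8 105.9]
0.8 [ 15.5 101. ]
0.7 [ 7.7 95.4]
0.6 [ 0.4 88.9]
0.5 [-6.1 81.8]
0.4 [-11.9  74. ]
0.3 [-16.9  65.7]
0.2 [-21.  57.]
0.1 [-24.3  47.9]
-0.0 [-26.6  38.5]
```

Emit:
play_rows(motion=[[[20,1,0],[0,0,0],0],[[40,2,-1],[0,0,0],0],[[54,2,-1],[0,0,0],0],[[54,2,-1],[0,0,0],0],[[54,2,-1],[0,0,0],0]])

```text
time_s: 20.5
position: [0.6003, 0.1721, 0.1172]
tcp_rot: [[0.001, 0.757, -0.654], [0.0, -0.654, -0.757], [-1.0, 0.001, -0.001]]
force: [0.9, 0.3, -0.3]
opening: 0.003
```

```bash
python3 - <<'E'
from rig import bot
from h import *
s=bot.read_state(); r=rel(s); print(r,s["force"].round(2),delta(s,case(100,1,110),-40.8))
for th in (1.7,1.6,1.5,1.4,1.3,1.2,1.1,1.0): a=arc(th); print(th,(r[2]-a[1]).round(1),(r[0]-a[0]).round(1))
E
```

```text
[121.9  -1.4 117.2] [ 0.9   0.33 -0.27] ([7.2, -2.4, 21.9], [-0.0, -0.0, -0.0])
1.7 5.4 22.9
1.6 2.8 32.2
1.5 1.1 41.8
1.4 0.4 51.4
1.3 0.7 61.1
1.2 2.0 70.7
1.1 4.1 80.1
1.0 7.3 89.3
```

Emit:
play_rows(motion=[[[5,-2,8],[0,0,0],0],[[5,-2,14],[0,0,0],0],[[5,-2,18],[0,0,0],0],[[5,-2,22],[0,0,0],0],[[5,-2,26],[0,0,0],0],[[4,-2,29],[0,0,0],0],[[3,-2,32],[0,0,0],0]])

```text
time_s: 21.2
position: [0.5774, 0.1491, 0.1136]
tcp_rot: [[0.0, 0.757, -0.654], [-0.0, -0.654, -0.757], [-1.0, 0.0, -0.0]]
force: [0.6, 0.1, -0.6]
opening: 0.002
```

```bash
python3 - <<'E'
from rig import bot
from h import *
s=bot.read_state(); r=rel(s); f=s["force"];print(r,f.round(2),f@XC)
for th in (1.6,1.5,1.4,1.3,1.2,1.1,1.0,.9): a=arc(th); print(th,(r[2]-a[1]).round(1),(r[0]-a[0]).round(1))
E
```

```text
[ 89.6   0.8 113.6] [ 0.59  0.12 -0.56] 0.4708285822609464
1.6 -0.8 -0.1
1.5 -2.5 9.5
1.4 -3.2 19.1
1.3 -2.9 28.8
1.2 -1.6 38.4
1.1 0.5 47.8
1.0 3.7 57.0
0.9 7.7 65.8
```

Emit:
play_rows(motion=[[[-1,0,5],[0,0,0],0],[[-2,0,10],[0,0,0],0],[[-3,0,16],[0,0,0],0],[[-3,0,22],[0,0,0],0],[[-3,0,28],[0,0,0],0],[[-2,0,34],[0,0,0],0],[[-1,0,40],[0,0,0],0]])

```text
time_s: 21.9
position: [0.551, 0.1186, 0.1146]
tcp_rot: [[0.0, 0.757, -0.654], [0.0, -0.654, -0.757], [-1.0, 0.0, -0.0]]
force: [-0.0, 0.6, 0.1]
opening: 0.008
```

```bash
python3 - <<'E'
from rig import bot
from h import *
s=bot.read_state(); r=rel(s); f=s["force"];print(r,f.round(2),f@XC)
sd=bot.capture("side"); crop(sd,310,150,160,120,5,"s16.png")
for th in (1.1,1.0,.9,.8,.7,.6,.5,.4,.3,.25,.2,.15,.1,.05,0): a=arc(th); print(th,(r[2]-a[1]).round(1),(r[0]-a[0]).round(1))
E
```

```text
[ 49.3   1.  114.6] [-0.01  0.62  0.1 ] 0.46626529458198124
1.1 1.5 7.5
1.0 4.7 16.7
0.9 8.7 25.5
0.8 13.6 33.8
0.7 19.2 41.6
0.6 25.7 48.9
0.5 32.8 55.4
0.4 40.6 61.2
0.3 48.9 66.2
0.25 53.2 68.4
0.2 57.6 70.3
0.15 62.1 72.1
0.1 66.7 73.6
0.05 71.4 74.9
0 76.1 75.9
```

View pics/s16.png

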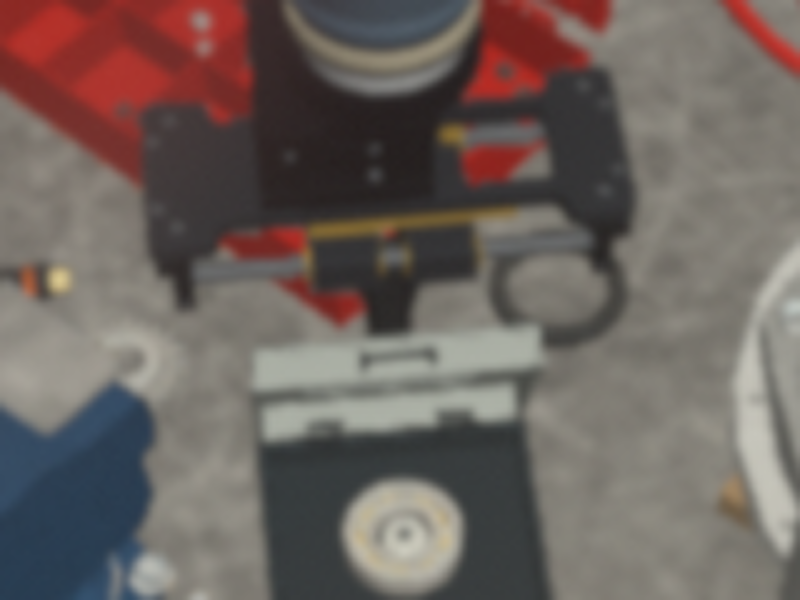

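The lid is swinging over, pushed from behind by the fingers, and the bearing is still seated. I'll continue along the arc.

Emit:
play_rows(motion=[[[1.5,0,7.5],[0,0,0],0],[[4.7,0,16.7],[0,0,0],0],[[8.7,0,25.5],[0,0,0],0],[[13.6,0,33.8],[0,0,0],0],[[19.2,0,41.6],[0,0,0],0],[[25.7,0,48.9],[0,0,0],0],[[32.8,0,55.4],[0,0,0],0]])

```text
time_s: 22.65
position: [0.5146, 0.0766, 0.0812]
tcp_rot: [[-0.0, 0.757, -0.654], [-0.0, -0.654, -0.757], [-1.0, -0.0, 0.0]]
force: [0.0, -0.0, 1.2]
opening: 0.006
```

```bash
python3 - <<'E'
from rig import bot
from h import *
s=bot.read_state(); r=rel(s); f=s["force"];print(r,f.round(2),f@XC)
sd=bot.capture("side"); crop(sd,310,170,160,120,5,"s17.png")
for th in (.6,.5,.4,.3,.25,.2,.15,.1,.05,0): a=arc(th); print(th,(r[2]-a[1]).round(1),(r[0]-a[0]).round(1))
E
```

```text
[-6.3  1.  81.2] [ 0.05 -0.03  1.16] 0.005295311748468778
0.6 -7.7 -6.7
0.5 -0.6 -0.2
0.4 7.2 5.6
0.3 15.5 10.6
0.25 19.8 12.8
0.2 24.2 14.7
0.15 28.7 16.5
0.1 33.3 18.0
0.05 38.0 19.3
0 42.7 20.3
```

View pics/s17.png

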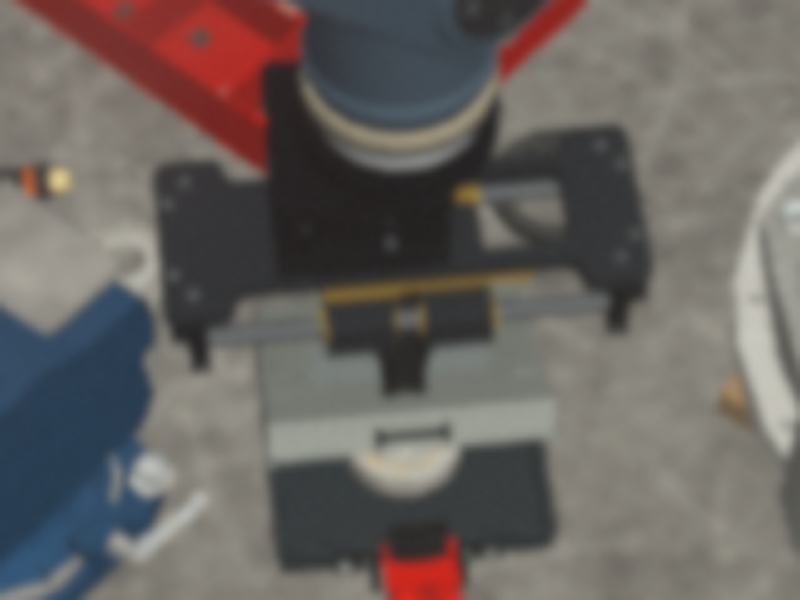

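Emit:
play_rows(motion=[[[4,0,3],[0,0,0],0],[[9,0,7],[0,0,0],0],[[14,0,10],[0,0,0],0],[[19,0,13],[0,0,0],0],[[24,0,15],[0,0,0],0],[[28,0,17],[0,0,0],0],[[31,0,19],[0,0,0],0],[[31,0,20],[0,0,0],0]])

```text
time_s: 23.5
position: [0.5019, 0.0618, 0.0503]
tcp_rot: [[-0.0, 0.757, -0.654], [-0.0, -0.654, -0.757], [-1.0, -0.0, 0.0]]
force: [0.7, 0.2, 0.3]
opening: 0.006
```

Emit:
play_rows(motion=[[[1,0,0.3],[0,0,0],0],[[2,0,0.6],[0,0,0],0],[[2,0,0.6],[0,0,0],0]])

```text
time_s: 23.8
position: [0.5016, 0.0615, 0.0488]
tcp_rot: [[-0.0, 0.757, -0.654], [-0.0, -0.654, -0.757], [-1.0, -0.0, 0.0]]
force: [-0.2, -0.0, 2.0]
opening: 0.005
```

Emit:
play_rows(motion=[[[1,0,0.3],[0,0,0],0],[[2,0,0.6],[0,0,0],0],[[2,0,0.6],[0,0,0],0]])

```text
time_s: 24.1
position: [0.5012, 0.061, 0.0468]
tcp_rot: [[0.0, 0.757, -0.654], [-0.0, -0.654, -0.757], [-1.0, 0.0, -0.0]]
force: [-0.4, 0.2, 3.0]
opening: 0.011
```

Emit:
play_rows(motion=[[[1,0,0.2],[0,0,0],0],[[2,0,0.4],[0,0,0],0],[[2,0,0.4],[0,0,0],0]])

```text
time_s: 24.4
position: [0.5009, 0.0607, 0.0448]
tcp_rot: [[-0.0, 0.757, -0.654], [-0.0, -0.654, -0.757], [-1.0, -0.0, 0.0]]
force: [-1.5, -0.1, 6.0]
opening: 0.007
```

Emit:
play_rows(motion=[[[1,0,0.2],[0,0,0],0],[[2,0,0.4],[0,0,0],0],[[2,0,0.4],[0,0,0],0]])

```text
time_s: 24.7
position: [0.5006, 0.0603, 0.0429]
tcp_rot: [[-0.0, 0.757, -0.654], [-0.0, -0.654, -0.757], [-1.0, 0.0, 0.0]]
force: [-0.6, -0.4, 6.7]
opening: 0.005
```

Emit:
play_rows(motion=[[[1,0,0.2],[0,0,0],0],[[1.5,0,0.2],[0,0,0],0],[[1.5,0,0.2],[0,0,0],0]])

```text
time_s: 25.0
position: [0.5004, 0.0601, 0.0413]
tcp_rot: [[-0.0, 0.757, -0.654], [-0.0, -0.654, -0.757], [-1.0, -0.0, 0.0]]
force: [-0.3, -1.3, 4.6]
opening: 0.008
```

Emit:
play_rows(motion=[[[0.5,0,0],[0,0,0],0],[[1,0,0],[0,0,0],0],[[1,0,0],[0,0,0],0]])

```text
time_s: 25.3
position: [0.5003, 0.06, 0.0402]
tcp_rot: [[-0.001, 0.757, -0.653], [-0.0, -0.653, -0.757], [-1.0, -0.0, 0.001]]
force: [-1.6, -2.1, 5.2]
opening: 0.002
```

Emit:
play_rows(motion=[[[0.5,0,0],[0,0,0],0],[[1,0,0],[0,0,0],0],[[1,0,0],[0,0,0],0]])

```text
time_s: 25.6
position: [0.5005, 0.0603, 0.0389]
tcp_rot: [[-0.0, 0.757, -0.654], [0.0, -0.654, -0.757], [-1.0, -0.0, 0.0]]
force: [-0.6, -1.0, 2.3]
opening: 0.004
```

Emit:
play_rows(motion=[[[0.4,0,0],[0,0,0],0],[[0.4,0,0],[0,0,0],0]])

```text
time_s: 25.8
position: [0.5004, 0.0603, 0.0387]
tcp_rot: [[-0.0, 0.757, -0.654], [-0.0, -0.654, -0.757], [-1.0, -0.0, 0.0]]
force: [-0.9, -1.1, 2.4]
opening: 0.005
```

Emit:
play_rows(motion=[[[0.4,0,0],[0,0,0],0],[[0.4,0,0],[0,0,0],0]])

```text
time_s: 26.0
position: [0.5005, 0.0603, 0.0385]
tcp_rot: [[-0.0, 0.757, -0.654], [-0.0, -0.654, -0.757], [-1.0, -0.0, 0.0]]
force: [-0.8, -1.0, 2.5]
opening: 0.002
```

Emit:
play_rows(motion=[[[0.4,0,0],[0,0,0],0],[[0.4,0,0],[0,0,0],0]])

```text
time_s: 26.2
position: [0.5005, 0.0603, 0.0384]
tcp_rot: [[0.0, 0.757, -0.654], [-0.0, -0.654, -0.757], [-1.0, 0.0, 0.0]]
force: [-1.1, -1.3, 6.0]
opening: 0.004
```

```bash
python3 - <<'E'
from rig import bot
from h import *
s=bot.read_state(); r=rel(s); f=s["force"];print(r,f.round(2),f@XC)
sd=bot.capture("side"); crop(sd,310,190,130,110,5,"s18.png")
E
```

```text
[-27.9   1.   38.4] [-1.12 -1.3   5.99] -1.716124321566704
```

View pics/s18.png

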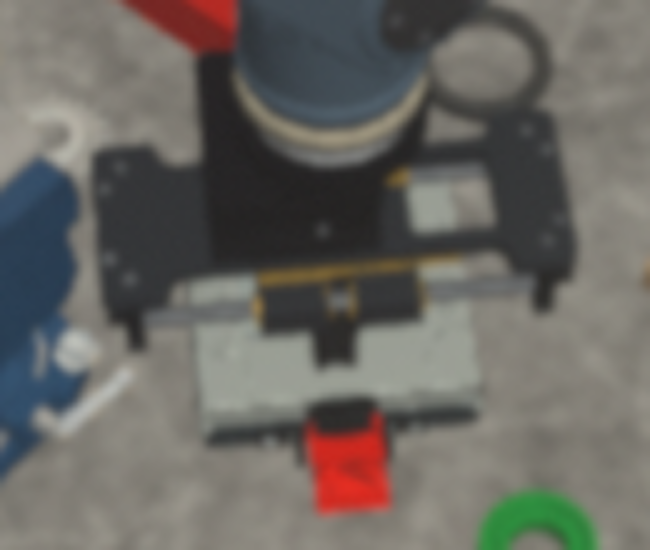

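The lid is down and the force is rising on the rubbery stop. I'll press slightly more, then ease off and see whether it stays shut.

Emit:
play_rows(motion=[[[0.5,0,0],[0,0,0],0],[[0.5,0,0],[0,0,0],0]])

```text
time_s: 26.45
position: [0.5005, 0.0603, 0.0384]
tcp_rot: [[0.0, 0.757, -0.654], [-0.0, -0.654, -0.757], [-1.0, 0.0, -0.0]]
force: [-2.4, -1.2, 10.3]
opening: 0.005
```

Emit:
play_rows(motion=[[[-1,0,0],[0,0,0],0],[[-2.5,0,0],[0,0,0],0],[[-4,0,0],[0,0,0],0],[[-4,0,0],[0,0,0],0]])

```text
time_s: 26.85
position: [0.5008, 0.0604, 0.0415]
tcp_rot: [[0.0, 0.757, -0.654], [0.0, -0.654, -0.757], [-1.0, 0.0, -0.0]]
force: [0.8, -0.1, -0.6]
opening: 0.003
```

```bash
python3 - <<'E'
from rig import bot
from h import *
s=bot.read_state(); r=rel(s); f=s["force"];print(r,f.round(2),f@XC)
sd=bot.capture("side"); crop(sd,310,190,130,110,5,"s19.png")
E
```

```text
[-27.5   0.9  41.5] [ 0.83 -0.07 -0.6 ] 0.48854984187270983
```

View pics/s19.png

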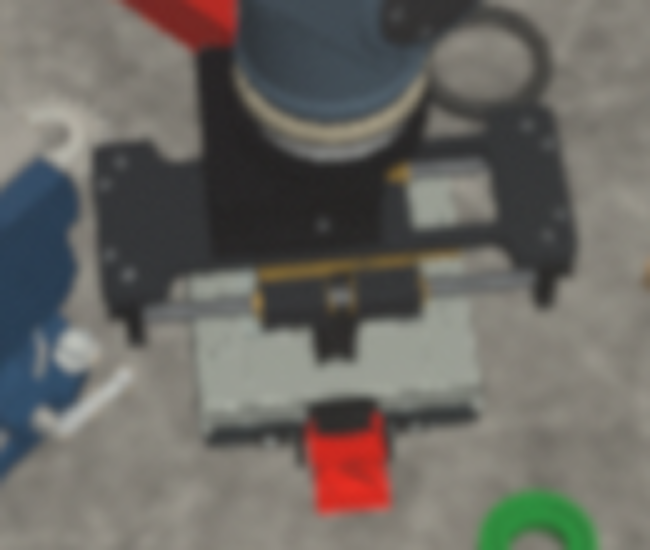

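The lid stays shut with the finger 3 mm clear and no force on it. I'll lift away for a last look.

Emit:
play_rows(motion=[[[-20,0,0],[0,0,0],0],[[-60,0,0],[0,0,0],0],[[-110,0,20],[0,0,0],0],[[-160,0,60],[0,0,0],0],[[-190,0,100],[0,0,0],0],[[-190,0,120],[0,0,0],0],[[-190,0,120],[0,0,0],0],[[-190,0,120],[0,0,0],0]])

```text
time_s: 27.7
position: [0.4221, -0.0307, 0.2318]
tcp_rot: [[0.001, 0.755, -0.655], [0.0, -0.655, -0.755], [-1.0, 0.001, -0.001]]
force: [-0.0, -0.0, -0.7]
opening: 0.006
```

```bash
python3 - <<'E'
from rig import bot
from h import *
s=bot.read_state(); print(rel(s),s["force"].round(2),s["qvel"].round(2),s["time_s"])
sd=bot.capture("side"); t=bot.capture("top"); crop(sd,310,190,140,110,5,"s20.png"); cv2.imwrite("pics/t20.png",t["img"])
E
```

```text
[-148.     0.9  231.8] [-0.02 -0.03 -0.7 ] [ 1.64  1.9  -0.45  0.08 -0.1  -0.01] 27.7
```

View pics/s20.png

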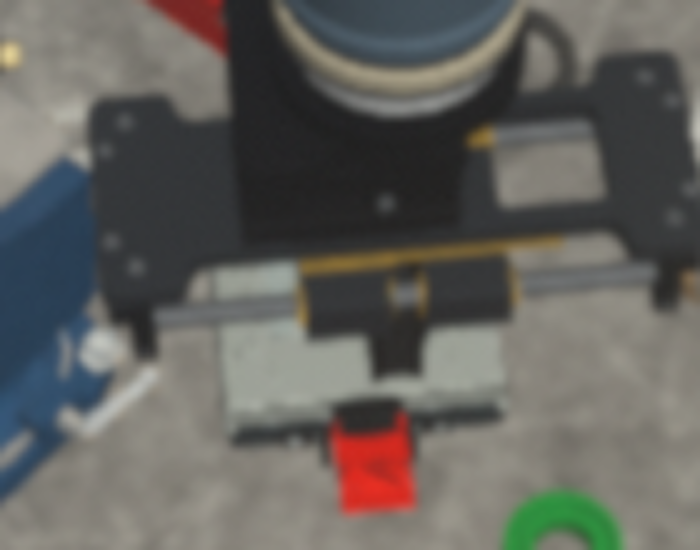

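View pics/t20.png

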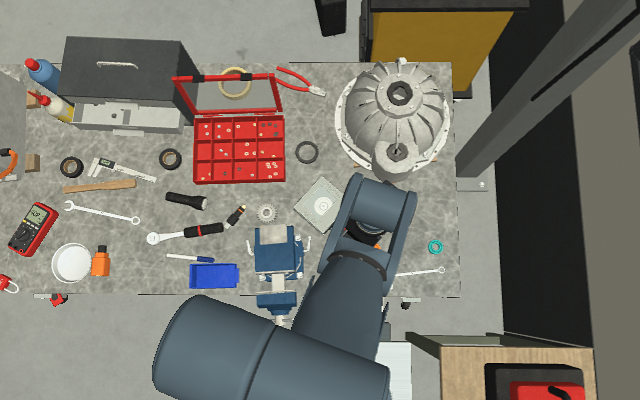

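Emit:
play_rows(motion=[[[0,0,0],[0,0,0],0],[[0,0,0],[0,0,0],0],[[0,0,0],[0,0,0],0]])

```text
time_s: 28.1
position: [0.4222, -0.03, 0.231]
tcp_rot: [[-0.001, 0.757, -0.653], [0.0, -0.653, -0.757], [-1.0, -0.001, 0.0]]
force: [-0.3, -0.1, 0.2]
opening: 0.002
```

```bash
python3 - <<'E'
from rig import bot
from h import *
t=bot.capture("top"); crop(t,310,205,80,70,8,"t21.png")
print(bot.hand_in())
E
```

```text
the job is handed in; nothing more can be done
None
```

View pics/t21.png

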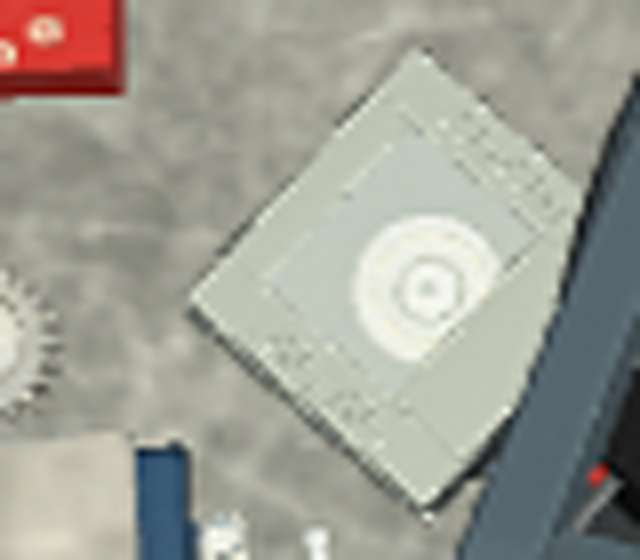

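The bearing is in its case with the lid latched shut, and I handed the job in at about 28 s. One collision on the way may still fail the run.

- **Latch and lid:** I pressed the red latch until the lid popped fully open, reading at most about 11 N at the wrist.
- **Bearing:** I gripped the larger steel bearing from two directions to centre it, lowered it over the spigot by feel with only a few N, and let go. The picture showed it lying flat and centred on the spigot.
- **Closing:** I swung the lid over from behind. The resistance rose to about 6–7 N, then dropped as the latch snapped, and I pressed to about 10 N on the rubbery stop. The lid stayed shut once the fingers lifted.
- **Last check:** the top picture shows the lid shut, with the bearing round the spigot through the window. The gear and sensor look unmoved, and the arm is clear with no force on it. I judged the hook to be home by the drop in force and by the lid holding, as I couldn't measure its angle.

**What went wrong:** after opening the lid I moved the wrong way along the tool's sideways axis, and the gripper ran into the large bell housing. The wrist read about 73 N before I backed off. That is under the 120 N wrist limit. But if the gripper's body rather than the fingers took the load, it broke the 40 N contact limit, and I couldn't tell which touched. Nothing appeared displaced, and the case wasn't involved.

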